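Lock the front board of a casting box with its cam disc

TASK

Take the flat-blade driver out of its holder, seat its blade in the slot of the cam disc on the casting box and turn the disc clockwise, so that it catches the bolt head and draws the loose front board snugly against the two stop studs: firmly held, but do not force it once it is tight, and do not lean hard on the disc. Then stand the driver back in its holder and let go; leave the other things on the bench where they are.

Things in the scene. Friction and masses are not known exactly. Their poses are not given: they have to be found in the camera images.
- driver_grip (a point): centre of the handle of the flat-blade driver, which stands upright, tip down, in the holder. Wooden handle 24 mm square, 83 mm long (its flats face the x and y axes given here), steel shaft 8 mm thick, total length 138 mm, mass 0.14 kg. z points up the handle; the end of the blade is 96.5 mm straight below
- driver_tip (a point): middle of the end of the driver's blade (15 mm wide along x, 3 mm thick along y, 18 mm long); z towards the handle
- cam_slot (a point): bottom centre of the slot in the cam disc, on the disc's upright axis. The steel disc (48 mm across) lies flush in the top of the grey block in the casting box; a small dark dot on its rim marks its mouth. The slot is 19 mm long along x, 5 mm wide along y, 6.5 mm deep; z is up
- cam: the cam disc (axes of its slot, origin 27 mm below the slot's bottom). Turns clockwise seen from above, up to 1.9 rad from open (slot's x parallel to the box's x), and stays where left (drag 0.08 N m). It starts 0.1 to 0.3 rad from open, catches the bolt head by about 0.6 rad, then draws the board some 7.5 mm per rad; it grows tight 0.9 to 1.45 rad from open, depending on how far the studs stand out
- box: the fixed plywood casting box, 176 x 164 mm and 44 mm high; origin under its base near the middle, x points from the open front (where the loose board is) to the back. The disc's axis is 5 mm behind the origin, the disc's top 43.5 mm above the bench
- board_face (a point): middle of the inner face of the loose front board (18 mm thick, 128 mm wide, 56 mm high, mass about 0.35 kg, standing on the box's 10 mm base between its side walls), at the height of its hammer-head bolt. x points along the bolt, into the block
- stops: the two 12 mm steel stop studs on the grey inner front wall, 48 mm either side of the bolt; origin midway between their front faces, x to the back of the box. They stay as set. Up to 0.14 N m on the driver turns the disc until the board meets them; from there the torque climbs within 0.1 rad; 0.2 N m presses the board on them with 7 to 16 N; above 25 N is too tight
- driver: the flat-blade driver; origin at the end of the blade, z towards the handle
- holder_hole (a point): centre of the mouth of the upright 20 mm through hole in the light wooden holder block (70 mm square, 62 mm high, fixed); z is up. The driver hangs in it with the underside of its handle on the block and its tip 7 mm above the bench, in any yaw
- board: the loose front board; origin under the middle of its inner face, x along the bolt
- cup_mix: bystander: clear mixing cup, 68 mm across, 85 mm high
- cast_red: bystander: small turned casting shaped like a knob, 55 mm across, 44 mm high
- tape_roll: bystander: roll of masking tape lying flat, 104 mm across, 25 mm high

How it is judged:
On the way, in this order (a step that is already met when the one before it is completed fails the run):
1. the driver's blade is seated in the slot of the disc (distance between driver_tip and cam_slot below 0.0045 m and angle between the z axis of driver_tip and the z axis of cam_slot, either way round below 0.12 rad), for 0.1 s.
2. with the driver in the slot, the disc has drawn the board firmly onto the studs (contact force between board and stops above 4 N and contact force between driver and cam above 0.5 N and distance between driver_tip and cam_slot below 0.006 m), for 0.1 s.
At the end, for the whole second after the job is handed in: the board is held square (within 0.05 rad) against the studs, within 1.5 mm and with more than 3 N, and the driver stands upright (within 0.12 rad) at rest in the holder's hole, its handle within 12 mm of the hole's axis and its tip more than 50 mm down the hole (contact force between board and stops above 3 N and x of board_face in the frame of stops above -0.0015 m and angle between the x axis of board_face and the x axis of box, either way round below 0.05 rad and horizontal distance between driver_grip and holder_hole below 0.012 m and z of driver_tip in the frame of holder_hole below -0.05 m and angle between driver_grip's own z axis and vertical below 0.12 rad and linear speed of driver below 0.02 m/s); the robot touches nothing.
It fails at once if the board is forced onto the studs with more than 25 N (contact force between board and stops above 25 N).
It fails at once if the driver is forced against the disc with more than 60 N, push and twist together (contact force between driver and cam above 60 N).
It fails at once if a bystander is moved by more than 20 mm (distance of any of cup_mix, cast_red, tape_roll from where it was at the start of the episode above 0.02 m).
It also fails if it takes over 66 s, if anything falls off the work surface, if the arm or the gripper's body presses on something with over 40 N, if the wrist force passes 120 N, or if a joint passes its speed limit or range.

ROBOT

A 7-joint arm with a two-finger parallel gripper is mounted at the origin on a cart in front of the work surface, level with it; the furniture and walls round the work are solid. World frame = base frame: x ahead of the robot, y to its left, z up, the work surface at z = 0. Lengths are in m, angles in rad, forces in N, time in s.
With the tool pointing down it reaches from about 0.35 to 0.9 m from the base axis. Payload 8.1 kg.
Tool frame: the origin (TCP) lies at the very end of the fingers, on their centre line; the grasp point (between the pads) lies 19 mm behind it (arm.grasp_offset is the distance from the TCP to the grasp point, in m); z points along the fingers, y is the direction in which the jaws open and shut (so a half turn about z gives the same grasp; the last joint's range is limited). The gripper opens to 92 mm and grips with 3 to 60 N. Pads are 19 mm wide; open, the fingers measure 130 mm over their backs; the gripper's body (75 mm by 190 mm) begins 47 mm behind the grasp point.
Start: joints at [-1.302, 0.434, 0.025, 1.573, -0.012, 1.134, -0.075], TCP at [0.227, 0.582, 0.227] pointing down, gripper open.
Joint ranges: [-2.62, 2.62], [-0.44, 2.09], [-1.27, 1.32], [0.08, 2.57], [-1.32, 4.46], [0.12, 2], [-2.74, 2.74]. Speed limits (rad/s): [2.22, 2.22, 3.01, 3.01, 3.14, 3.14, 3.14].

INTERFACE

Orientations are given as a rotation vector (axis times angle).
In Python, from cell import arm, eyes, workorder gives the robot as it stands.
- The arm moves only by the shell command python3 -m inch 'ROWS' [FORCE]. ROWS is JSON, a list that holds one entry, the list of rows, each a list of 5 numbers: the closure, from 0 (fully open) to 1 (shut), then the shift along the tool's x, y, z in mm, then the turn about the tool's z in degrees. A call has 1 to 12 rows; each row shifts and turns the pose as measured when the row begins, along the tool's axes as they then stand; what a row does not reach is not made up. A row lasts 1/10 s, in which the tool goes at most 50 mm and 8.59 degrees, less where a joint would pass 70% of its speed; a pose out of reach is approached as far as the arm can. A call with a gripper value outside its range is refused whole. The fingers move at their own pace and stop on an object; FORCE is the grip in N (left out, the last holds). Time passes only in rows, so rows that do not move let the fingers close. It gives the time, the measured TCP pose, the force and the opening at its end, in the units of the state.
- arm.observe(): the state, without advancing time (a new reading comes with each control period).
- eyes.get_image(name): name is "scene" or "top" or "wrist"; returns a dict with "frame" (420x560x3 uint8, blue, green, red), "intrinsics" (3x3 intrinsics, pixels), "rvec" (rotation vector, rad) and "tvec" (3), from world to camera coordinates, as OpenCV has them; the wrist camera has in their place "T_tool_cam" (4x4, takes a point from camera to tool coordinates, whose origin is the TCP and whose axes are the flange's). Camera axes: x right, y down, z forward; pixel columns grow to the right and rows downward; lengths in m; the calibration is good to about 2 mm. A picture is of the moment at which its call begins: read the wrist's pose just before it. There is no depth.
- workorder.sign_off(): hands the job in, once; it reports no verdict.
The state is a dict: "clock": time; "joints": joint angles; "dq": joint speeds; "joint_efforts": joint torques, N m; "position": TCP position; "ee_rot": TCP orientation; "force": force on the tool from outside, world axes, zero at the start; "ft_torque": the same for the moment, N m; "width": opening from 0.0 (shut) to 1.0 (fully open).
Only numpy, scipy, OpenCV 4.12 (cv2) and the standard library are available. Lean on these libraries where they do the work, as an engineer would, in place of code of your own. Each camera call takes 0.05 s, during which the arm holds its last target.

## Working session

There is one attempt and no reset: what is moved stays moved. The work goes in short steps, Python scripts to look and compute and a shell command to move; the robot and the scene stay as the last step left them, time stands still between calls to the robot, and variables do not carry over. Pictures are saved under pics/ and viewed, and the job is handed in when it is done.

```bash
ls; mkdir -p pics
python3 - <<'E'
from cell import arm, eyes
import cv2
s=arm.observe(); print(s, arm.grasp_offset)
for n in ("scene","top","wrist"):
    d=eyes.get_image(n); cv2.imwrite(f"pics/{n}0.png",d["frame"]); print(n,{k:v for k,v in d.items() if k!="frame"})
E
```

```text
pics
{'clock': 0.0, 'joints': array([-1.30159668,  0.43522289,  0.02496969,  1.57408795, -0.01159918,
        1.13397048, -0.07507575]), 'dq': array([0.00082344, 0.00182194, 0.00028925, 0.00016836, 0.00102252,
       0.00216756, 0.00069643]), 'joint_efforts': array([-1.03957907e-03, -6.67836356e+01,  9.84502137e-01, -3.14461327e+01,
       -6.05132477e-02,  4.26825334e-02,  1.68616211e-04]), 'position': array([0.22692805, 0.58181331, 0.22594852]), 'ee_rot': array([-5.80701251e-01, -3.08730681e+00,  2.41375552e-03]), 'force': array([1.15417539, 1.17230384, 0.91309371]), 'ft_torque': array([ 0.01030971,  0.03390596, -0.03017297]), 'width': 1.0008880923019339} 0.0188
scene {'intrinsics': array([[465.10045256,   0.        , 280.8312637 ],
       [  0.        , 465.10045256, 212.37656473],
       [  0.        ,   0.        ,   1.        ]]), 'rvec': array([ 2.03634918, -1.09066488,  0.50061518]), 'tvec': array([-0.52724256,  0.25487623,  0.90248891])}
top {'intrinsics': array([[386.90687383,   0.        , 270.81733512],
       [  0.        , 386.90687383, 205.14063101],
       [  0.        ,   0.        ,   1.        ]]), 'rvec': array([ 2.129815  , -2.1150035 ,  0.20066372]), 'tvec': array([-0.27074654,  0.55109428,  0.9442597 ])}
wrist {'intrinsics': array([[336.21436299,   0.        , 274.59909781],
       [  0.        , 336.21436299, 202.73631485],
       [  0.        ,   0.        ,   1.        ]]), 'T_tool_cam': array([[-1.10946457e-03, -9.59515171e-01, -2.81654762e-01,
         7.51664265e-02],
       [ 9.99999373e-01, -1.02120669e-03, -4.60139798e-04,
        -4.36455969e-05],
       [ 1.53883391e-04, -2.81655096e-01,  9.59515702e-01,
        -1.58389028e-01],
       [ 0.00000000e+00,  0.00000000e+00,  0.00000000e+00,
         1.00000000e+00]])}
```

View pics/scene0.png

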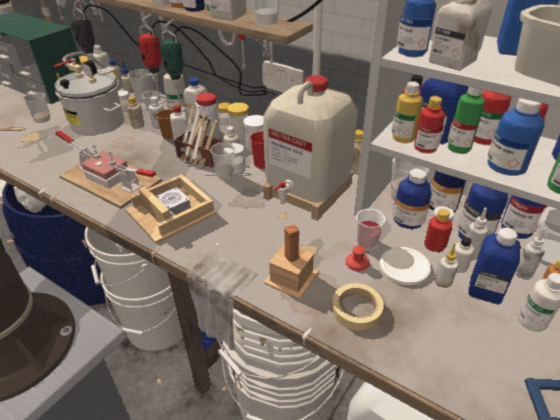

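View pics/top0.png

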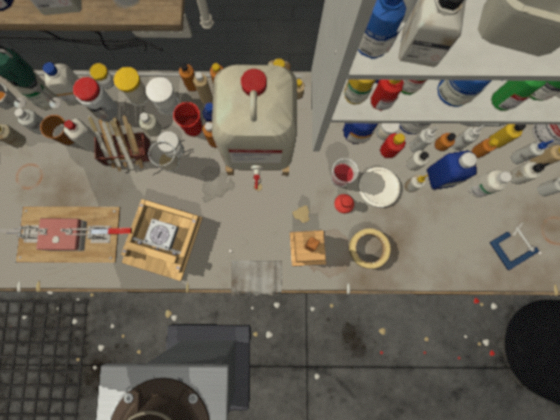

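View pics/wrist0.png

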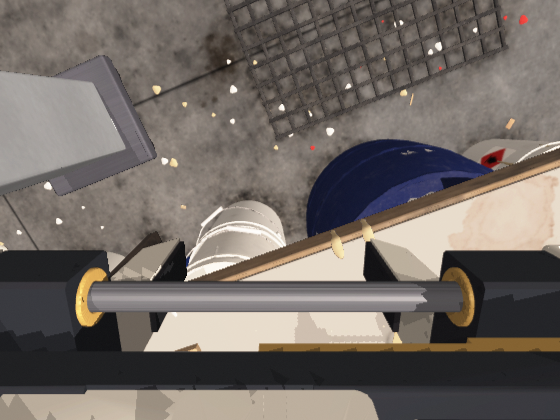

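The scene view shows the box at about (170,205) and the holder with the driver at (292,260). The top view shows the box at about (160,238), the holder at (308,248), the tape at (370,248) and the casting at (344,204). I'll write helpers and enlarge these areas.

```bash
cat > h.py <<'E'
import numpy as np, cv2
from scipy.spatial.transform import Rotation as R
from cell import arm, eyes
def cam(n):
    if n=="wrist":
        s=arm.observe(); d=eyes.get_image(n)
        T=np.eye(4); T[:3,:3]=R.from_rotvec(s["ee_rot"]).as_matrix(); T[:3,3]=s["position"]
        W=T@d["T_tool_cam"]; Rc=W[:3,:3].T; t=-Rc@W[:3,3]
    else:
        d=eyes.get_image(n); Rc=R.from_rotvec(d["rvec"]).as_matrix(); t=d["tvec"]
    return d["frame"],d["intrinsics"],Rc,np.array(t).ravel()
def ray(c,u,v):
    _,K,Rc,t=c
    p=Rc.T@np.linalg.inv(K)@np.array([u,v,1.]); return -Rc.T@t,p/np.linalg.norm(p)
def onz(c,u,v,z):
    o,d=ray(c,u,v); return o+d*(z-o[2])/d[2]
def proj(c,P):
    _,K,Rc,t=c; p=K@(Rc@np.array(P,float)+t); return p[:2]/p[2]
def crop(c,x0,y0,w,h,f,fn):
    cv2.imwrite(fn,cv2.resize(c[0][y0:y0+h,x0:x0+w],None,fx=f,fy=f,interpolation=cv2.INTER_CUBIC))
def st():
    s=arm.observe(); M=R.from_rotvec(s["ee_rot"]).as_matrix()
    print("t",round(s["clock"],2),"p",s["position"].round(4),"x",M[:,0].round(3),"y",M[:,1].round(3),"z",M[:,2].round(3),"F",s["force"].round(1),"T",s["ft_torque"].round(2),"w",round(float(s["width"])*92,1),"j",s["joints"].round(2)); return s,M
E
python3 - <<'E'
from h import *
a=cam("top");b=cam("scene");st()
crop(a,110,190,120,90,6.5,"pics/t_box.png");crop(a,280,180,120,90,6.5,"pics/t_hold.png")
crop(b,120,165,110,80,7,"pics/s_box.png");crop(b,250,215,110,80,7,"pics/s_hold.png")
print(onz(a,160,238,.04),onz(a,308,248,.06),proj(a,[.227,.582,.227]))
E
```

```text
t 0.25 p [0.227  0.5821 0.2264] x [-0.932  0.363 -0.   ] y [ 0.363  0.932 -0.001] z [-0.    -0.001 -1.   ] F [-0.7 -0.8  0.2] T [-0.01 -0.01 -0.01] w 91.8 j [-1.3   0.43  0.02  1.57 -0.01  1.13 -0.08]
[0.46747758 0.01682228 0.04      ] [ 0.44296103 -0.3606915   0.06      ] [-160.0070489   347.66819999]
```

View pics/t_box.png

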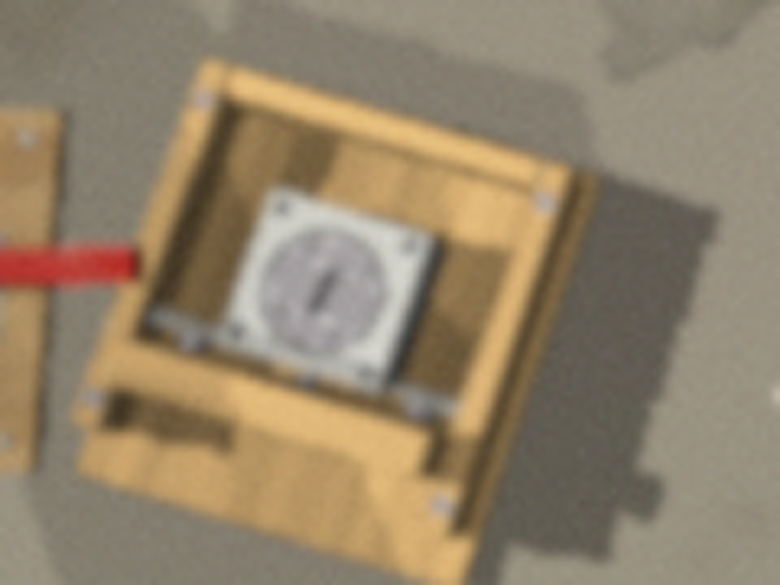

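View pics/t_hold.png

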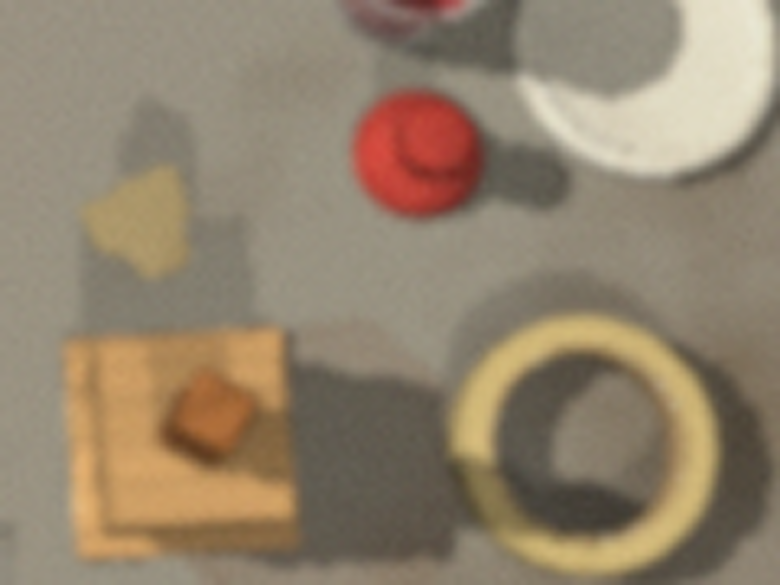

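View pics/s_box.png

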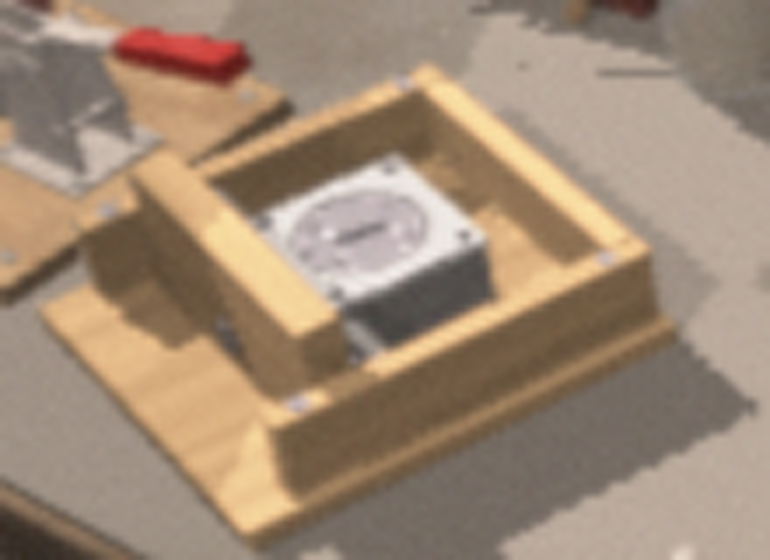

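View pics/s_hold.png

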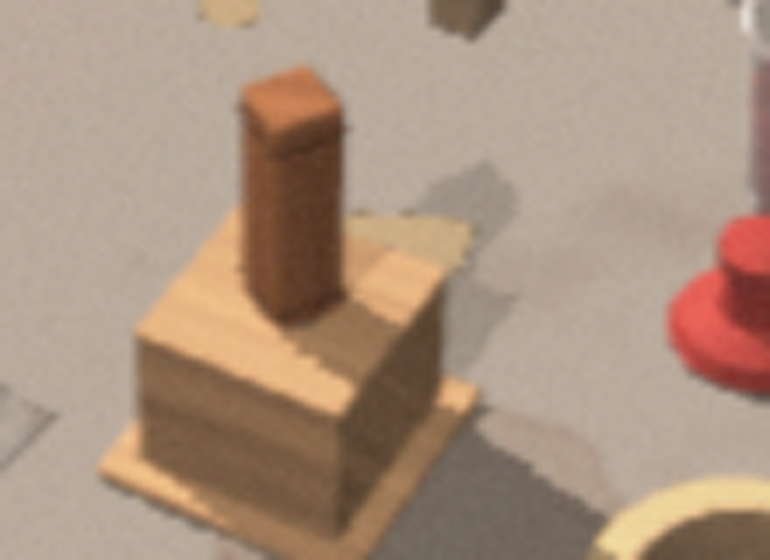

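Run:
```python
from h import *
a=cam("top");b=cam("scene")
print(onz(a,313,244,.145),onz(b,292,231,.145))
# triangulate handle top
print(onz(a,160,235,.0435),onz(b,171.5,198,.0435))
P=onz(a,160,235,.0435)
for u,v in [((110+320/6.5)-1.9*.0,190+290/6.5)]: print(onz(a,u,v,.0435))
q0=onz(a,110+312/6.5,190+310/6.5,.0435);q1=onz(a,110+332/6.5,190+270/6.5,.0435);print("slot",q1-q0)
b0=onz(a,110+95/6.5,190+398/6.5,.044);b1=onz(a,110+205/6.5,190+98/6.5,.044);print("boxx",b1-b0,np.degrees(np.arctan2(*(b1-b0)[1::-1])))
```

```text
[ 0.44543906 -0.36408468  0.145     ] [ 0.43960595 -0.36852202  0.145     ]
[0.4748112  0.01628407 0.0435    ] [0.47305129 0.01776859 0.0435    ]
[0.47578516 0.01831337 0.0435    ]
slot [ 0.01586151 -0.00691555  0.        ]
boxx [ 0.11953995 -0.03465625  0.        ] -16.16759103749245
```

```bash
python3 -m inch '[[[0,0,0,0,-8],[0,-50,0,0,-8],[0,-50,-20,0,-8],[0,-50,-30,0,-8]]]'; python3 -c "
from h import *
st()"
```

```text
clock: 0.75
position: [0.3613, 0.5284, 0.2259]
ee_rot: [0.337, -3.119, -0.005]
force: [-0.4, 0.8, -0.1]
width: 1.004
t 0.75 p [0.3613 0.5284 0.2259] x [-0.977 -0.214  0.004] y [-0.214  0.977  0.004] z [-0.005  0.003 -1.   ] F [-0.4  0.8 -0.1] T [ 0.1  -0.09  0.03] w 92.3 j [-1.    0.46 -0.07  1.53  0.03  1.15  0.71]
```

```bash
cat > plan.py <<'E'
from h import *
import sys
# plan x y z yaw n : suggest shifts from the present pose
def plan(x,y,z,yaw,n,turnmax=8):
    s,M=st(); y0=np.degrees(np.arctan2(M[1,0],M[0,0])); dyaw=(yaw-y0+180)%360-180
    D=(np.array([x,y,z])-s["position"])/n
    out=[]
    for i in range(n):
        a=np.radians(y0+dyaw*i/n); X=np.array([np.cos(a),np.sin(a),0]);Y=np.array([np.sin(a),-np.cos(a),0])
        out.append([round(1000*D@X,1),round(1000*D@Y,1),round(-1000*D[2],1),round(-dyaw/n,2)])
    print("yaw now",y0.round(2),"total xyz tool mm",(M.T@(D*n)*1000).round(1))
    for o in out: print(o)
if __name__=="__main__":
    v=[float(k) for k in sys.argv[1:]]; plan(*v[:4],int(v[4]))
E
python3 plan.py 0.5 0.0 0.225 120 12
```

```text
t 0.75 p [0.3613 0.5284 0.2259] x [-0.977 -0.214  0.004] y [-0.214  0.977  0.004] z [-0.005  0.003 -1.   ] F [-0.4  0.8 -0.1] T [ 0.1  -0.09  0.03] w 92.3 j [-1.    0.46 -0.07  1.53  0.03  1.15  0.71]
yaw now -167.66 total xyz tool mm [ -22.6 -545.8   -1.3]
[np.float64(-1.9), np.float64(-45.5), np.float64(0.1), np.float64(6.03)]
[np.float64(-6.6), np.float64(-45.0), np.float64(0.1), np.float64(6.03)]
[np.float64(-11.3), np.float64(-44.1), np.float64(0.1), np.float64(6.03)]
[np.float64(-15.9), np.float64(-42.7), np.float64(0.1), np.float64(6.03)]
[np.float64(-20.3), np.float64(-40.7), np.float64(0.1), np.float64(6.03)]
[np.float64(-24.5), np.float64(-38.4), np.float64(0.1), np.float64(6.03)]
[np.float64(-28.4), np.float64(-35.6), np.float64(0.1), np.float64(6.03)]
[np.float64(-31.9), np.float64(-32.4), np.float64(0.1), np.float64(6.03)]
[np.float64(-35.2), np.float64(-28.9), np.float64(0.1), np.float64(6.03)]
[np.float64(-38.0), np.float64(-25.0), np.float64(0.1), np.float64(6.03)]
[np.float64(-40.4), np.float64(-20.9), np.float64(0.1), np.float64(6.03)]
[np.float64(-42.4), np.float64(-16.6), np.float64(0.1), np.float64(6.03)]
```

```bash
python3 -m inch '[[[0,-2,-45,0,6],[0,-7,-45,0,6],[0,-11,-44,0,6],[0,-16,-43,0,6],[0,-20,-41,0,6],[0,-24,-38,0,6],[0,-28,-36,0,6],[0,-32,-32,0,6],[0,-35,-29,0,6],[0,-38,-25,0,6],[0,-40,-21,0,6],[0,-42,-17,0,6]]]' 60; python3 plan.py 0.441 -0.366 0.225 61 12
```

```text
clock: 1.95
position: [0.5012, -0.0216, 0.224]
ee_rot: [-1.62, -2.69, -0.01]
force: [1.0, 1.2, 0.3]
width: 1.003
t 1.95 p [ 0.5012 -0.0216  0.224 ] x [-0.468  0.884  0.005] y [0.884 0.468 0.005] z [ 0.002  0.007 -1.   ] F [1.  1.2 0.3] T [-0.01 -0.04 -0.01] w 92.2 j [-0.38  0.24  0.39  1.9  -0.11  1.03  0.55]
yaw now 117.88 total xyz tool mm [-276.3 -214.2   -3.4]
[np.float64(-23.0), np.float64(-17.9), np.float64(-0.1), np.float64(4.74)]
[np.float64(-24.4), np.float64(-15.9), np.float64(-0.1), np.float64(4.74)]
[np.float64(-25.6), np.float64(-13.8), np.float64(-0.1), np.float64(4.74)]
[np.float64(-26.7), np.float64(-11.6), np.float64(-0.1), np.float64(4.74)]
[np.float64(-27.6), np.float64(-9.4), np.float64(-0.1), np.float64(4.74)]
[np.float64(-28.3), np.float64(-7.1), np.float64(-0.1), np.float64(4.74)]
[np.float64(-28.7), np.float64(-4.7), np.float64(-0.1), np.float64(4.74)]
[np.float64(-29.0), np.float64(-2.3), np.float64(-0.1), np.float64(4.74)]
[np.float64(-29.1), np.float64(0.1), np.float64(-0.1), np.float64(4.74)]
[np.float64(-29.0), np.float64(2.5), np.float64(-0.1), np.float64(4.74)]
[np.float64(-28.7), np.float64(4.9), np.float64(-0.1), np.float64(4.74)]
[np.float64(-28.2), np.float64(7.2), np.float64(-0.1), np.float64(4.74)]
```

```bash
python3 - <<'E'
from h import *
c=cam("wrist"); cv2.imwrite("pics/w1.png",c[0]); print(proj(c,[.475,.017,.0435]))
E
python3 -m inch '[[[0,-23,-18,0,5],[0,-24,-16,0,5],[0,-26,-14,0,5],[0,-27,-12,0,5],[0,-28,-9,0,5],[0,-28,-7,0,5],[0,-29,-5,0,5],[0,-29,-2,0,5],[0,-29,0,0,5],[0,-29,2,0,5],[0,-29,5,0,5],[0,-28,7,0,4]]]'
python3 -c "
from h import *
st()
c=cam('wrist'); cv2.imwrite('pics/w2.png',c[0]); print(proj(c,[.4425,-.366,.145]))"
```

```text
[268.03274155 135.38713448]
clock: 3.2
position: [0.4211, -0.3813, 0.2243]
ee_rot: [2.772, 1.476, 0.015]
force: [0.5, -0.2, -0.4]
width: 1.002
t 3.2 p [ 0.4211 -0.3813  0.2243] x [0.558 0.83  0.008] y [ 0.83  -0.558  0.005] z [ 0.009  0.003 -1.   ] F [ 0.5 -0.2 -0.4] T [-0.09  0.08 -0.  ] w 92.1 j [ 0.12  0.4   0.74  1.76 -0.31  1.09  0.37]
[285.65693646 179.19876419]
```

View pics/w1.png

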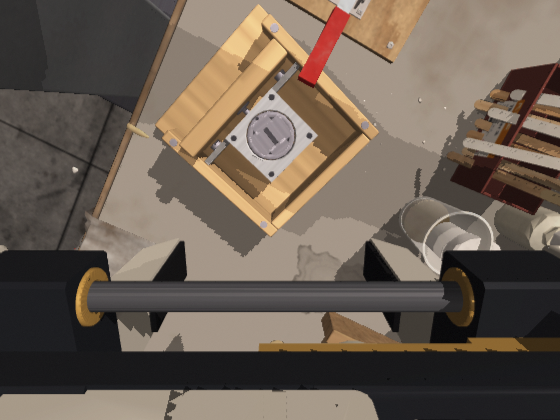

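View pics/w2.png

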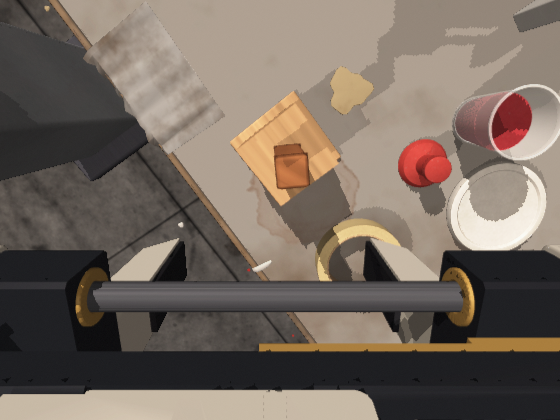

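w1 shows the box from above with the disc at about (271,135). w2 shows the handle at (291,167) on its block at (285,150), nearly square with the jaws. I'll measure both.

Run:
```python
from h import *
c=cam('wrist')
crop(c,220,80,130,140,5,"pics/w2c.png")
im=cv2.imread("pics/w1.png"); cv2.imwrite("pics/w1c.png",cv2.resize(im[80:190,210:340],None,fx=5,fy=5,interpolation=cv2.INTER_CUBIC))
```

```text
(no output)
```

View pics/w2c.png

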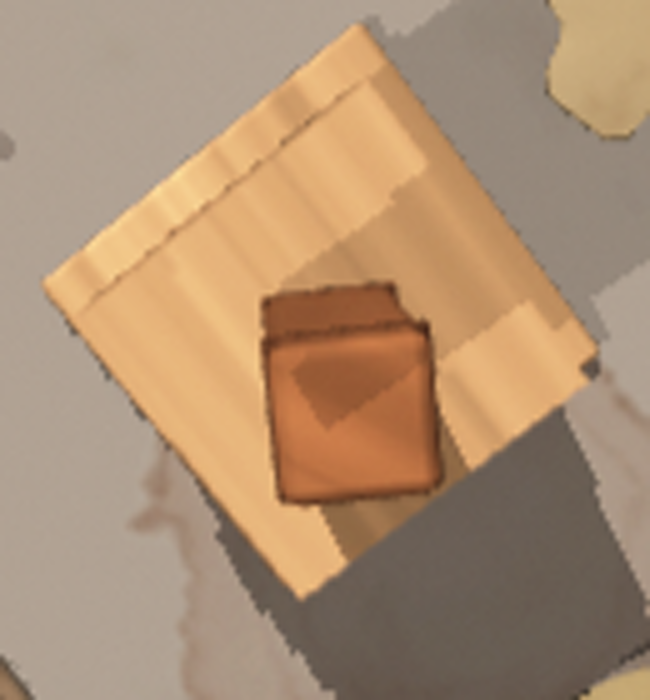

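View pics/w1c.png

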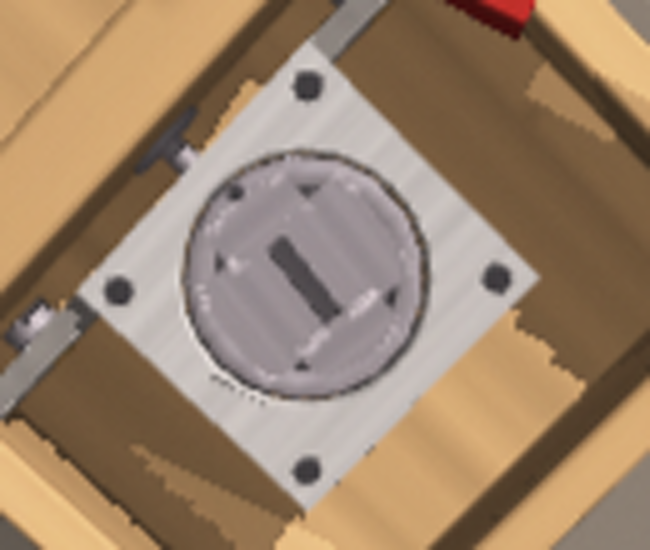

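Run:
```python
from h import *
c=cam('wrist'); s,M=st()
P=np.array([onz(c,220+x/5-.4,80+y/5-.4,.145) for x,y in [(266,340),(430,322),(440,487),(282,500)]])
m=P.mean(0);print(P.round(4),m,"sides",np.linalg.norm(np.diff(P,axis=0),axis=1))
for i in range(4):
    d=P[(i+1)%4]-P[i]; print(np.degrees(np.arctan2(d[1],d[0]))%90)
H=np.array([onz(c,220+x/5-.4,80+y/5-.4,.062) for x,y in [(375,70),(595,350),(303,600),(90,305)]])
print("block",H.round(4),H.mean(0),np.linalg.norm(np.diff(H,axis=0),axis=1))
# slot with old pose
d=eyes.get_image("wrist")
T=np.eye(4);T[:3,:3]=R.from_rotvec([-1.62,-2.69,-.01]).as_matrix();T[:3,3]=[.5012,-.0216,.224]
W=T@d["T_tool_cam"];Rc=W[:3,:3].T;cc=(None,d["intrinsics"],Rc,-Rc@W[:3,3])
g=lambda x,y,z:onz(cc,210+x/5-.4,80+y/5-.4,z)
a,b=g(275,243,.0435),g(333,318,.0435); print("slot",a,b,(a+b)/2,np.linalg.norm(b-a),np.degrees(np.arctan2(*(b-a)[1::-1])))
print("disc",g(306,275,.0435),"diam",np.linalg.norm(g(184,275,.0435)-g(428,275,.0435)))
B=np.array([g(*p,.0435) for p in [(310,42),(540,277),(303,513),(78,292)]]);print("block",B.mean(0),[np.degrees(np.arctan2(*(B[(i+1)%4]-B[i])[1::-1])).round(1) for i in range(4)])
for z in (.079,.089,.099):
  q=d["T_tool_cam"]; p=np.linalg.inv(q)@[0,0,z,1]; p=d["intrinsics"]@p[:3]; print("tip px",p[:2]/p[2])
```

```text
t 3.35 p [ 0.4202 -0.3822  0.2243] x [0.559 0.829 0.006] y [ 0.829 -0.559  0.005] z [ 0.008  0.002 -1.   ] F [-0.1  0.  -0.3] T [-0.03  0.1  -0.05] w 92.3 j [ 0.12  0.4   0.74  1.76 -0.31  1.09  0.37]
[[ 0.4456 -0.3455  0.145 ]
 [ 0.4661 -0.3564  0.145 ]
 [ 0.4545 -0.3771  0.145 ]
 [ 0.4346 -0.3658  0.145 ]] [ 0.45017089 -0.36118467  0.145     ] sides [0.02318722 0.02369495 0.02289416]
61.917877131612286
60.69863103174784
60.448388721740514
61.412938594933436
block [[ 0.4843 -0.3245  0.062 ]
 [ 0.4911 -0.3905  0.062 ]
 [ 0.4175 -0.4001  0.062 ]
 [ 0.4166 -0.3295  0.062 ]] [ 0.45236997 -0.3611316   0.062     ] [0.06636903 0.07415576 0.07057265]
slot [0.4687283  0.02262202 0.0435    ] [0.48571052 0.01500744 0.0435    ] [0.47721941 0.01881473 0.0435    ] 0.01861122724592309 -24.15077651445954
disc [0.47702033 0.01997439 0.0435    ] diam 0.04840210246663152
block [0.47825834 0.01831558 0.0435    ] [np.float64(-16.3), np.float64(-106.8), np.float64(162.6), np.float64(73.4)]
tip px [273.58728723 211.11763338]
tip px [273.60093278 207.17157217]
tip px [273.61360158 203.50796851]
```

```bash
python3 plan.py 0.450 -0.3612 0.224 61.1 2
```

```text
t 3.4 p [ 0.421  -0.3806  0.2241] x [0.556 0.831 0.007] y [ 0.831 -0.556  0.005] z [ 0.008  0.004 -1.   ] F [0.1 1.2 0.4] T [-0.09  0.09 -0.04] w 92.0 j [ 0.11  0.4   0.74  1.77 -0.31  1.09  0.37]
yaw now 56.2 total xyz tool mm [32.2 13.3  0.4]
[np.float64(16.1), np.float64(6.7), np.float64(0.0), np.float64(-2.45)]
[np.float64(15.8), np.float64(7.3), np.float64(0.0), np.float64(-2.45)]
```

```bash
python3 -m inch '[[[0,16,7,0,-2.5],[0,16,7,0,-2.5],[0,0,0,0,0],[0,0,0,0,0]]]'; python3 plan.py 0.450 -0.3612 0.15 61.1 3
```

```text
clock: 3.8
position: [0.4558, -0.3541, 0.2241]
ee_rot: [-2.689, -1.623, -0.018]
force: [-0.9, 0.3, -0.2]
width: 1.001
t 3.8 p [ 0.4558 -0.3541  0.2241] x [0.466 0.885 0.01 ] y [ 0.885 -0.466  0.005] z [ 0.009  0.006 -1.   ] F [-0.9  0.3 -0.2] T [-0.11  0.12 -0.02] w 92.1 j [ 0.08  0.41  0.7   1.74 -0.3   1.1   0.39]
yaw now 62.25 total xyz tool mm [-9.7 -2.2 74. ]
[np.float64(-3.0), np.float64(-0.6), np.float64(24.7), np.float64(0.38)]
[np.float64(-3.0), np.float64(-0.6), np.float64(24.7), np.float64(0.38)]
[np.float64(-3.0), np.float64(-0.6), np.float64(24.7), np.float64(0.38)]
```

```bash
python3 -m inch '[[[0,-3,-1,20,0.4],[0,-3,-1,20,0.4],[0,-2,0,15,0.3],[0,-1,0,5,0],[0,0,0,2,0]]]'; python3 plan.py 0.450 -0.3612 0.095 61.1 3;python3 -c "
from h import *
c=cam('wrist'); cv2.imwrite('pics/w3.png',c[0])"
```

```text
clock: 4.3
position: [0.4521, -0.3592, 0.1612]
ee_rot: [2.701, 1.603, 0.02]
force: [-0.4, 1.0, 0.3]
width: 1.001
t 4.3 p [ 0.4521 -0.3592  0.1612] x [0.479 0.878 0.01 ] y [ 0.878 -0.479  0.007] z [ 0.011  0.006 -1.   ] F [-0.4  1.   0.3] T [-0.12  0.06 -0.01] w 92.1 j [ 0.12  0.47  0.67  1.82 -0.36  0.97  0.44]
yaw now 61.39 total xyz tool mm [-3.4 -1.4 66.1]
[np.float64(-0.9), np.float64(-0.3), np.float64(22.1), np.float64(0.1)]
[np.float64(-0.9), np.float64(-0.3), np.float64(22.1), np.float64(0.1)]
[np.float64(-0.9), np.float64(-0.3), np.float64(22.1), np.float64(0.1)]
```

View pics/w3.png

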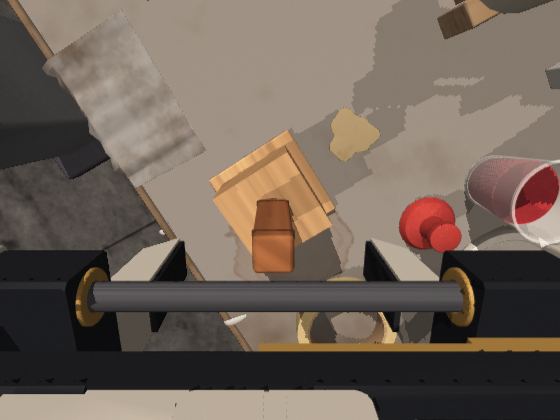

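The handle sits at column 273, midway between the fingers and square to the jaws. Descending.

```bash
python3 -m inch '[[[0,-2,-1,22,0.1],[0,-1,-0.5,20,0.1],[0,-0.5,0,12,0],[0,0,0,6,0],[0,0,0,3,0]]]'; python3 plan.py 0.450 -0.3612 0.095 61.1 3
```

```text
clock: 4.85
position: [0.4528, -0.3627, 0.1002]
ee_rot: [2.697, 1.598, 0.026]
force: [-0.9, 1.2, 0.0]
width: 1.002
t 4.85 p [ 0.4528 -0.3627  0.1002] x [0.48  0.877 0.011] y [ 0.877 -0.48   0.014] z [ 0.017  0.003 -1.   ] F [-0.9  1.2  0. ] T [-0.07  0.14 -0.  ] w 92.2 j [ 0.16  0.55  0.62  1.87 -0.43  0.84  0.5 ]
yaw now 61.29 total xyz tool mm [-0.1 -3.2  5.1]
[np.float64(-0.0), np.float64(-1.1), np.float64(1.7), np.float64(0.06)]
[np.float64(-0.0), np.float64(-1.1), np.float64(1.7), np.float64(0.06)]
[np.float64(-0.0), np.float64(-1.1), np.float64(1.7), np.float64(0.06)]
```

```bash
python3 -m inch '[[[0,0,-1.5,3,0],[0,0,-1,2,0],[0.3,0,0,0,0],[0.5,0,0,0,0],[0.7,0,0,0,0],[0.8,0,0,0,0],[0.85,0,0,0,0],[0.9,0,0,0,0],[0.9,0,0,0,0]]]' 60; python3 plan.py 0.450 -0.3612 0.095 61.1 1
```

```text
clock: 5.75
position: [0.4519, -0.3622, 0.0971]
ee_rot: [2.694, 1.597, 0.029]
force: [0.5, -0.2, -0.1]
width: 0.44
t 5.75 p [ 0.4519 -0.3622  0.0971] x [0.48  0.877 0.011] y [ 0.877 -0.48   0.018] z [ 0.021  0.001 -1.   ] F [ 0.5 -0.2 -0.1] T [-0.07  0.15  0.  ] w 40.4 j [ 0.17  0.55  0.61  1.88 -0.44  0.83  0.51]
yaw now 61.32 total xyz tool mm [-0.1 -2.2  2.1]
[np.float64(-0.1), np.float64(-2.2), np.float64(2.1), np.float64(0.22)]
```

```bash
python3 -m inch '[[[1,0,0,0,0],[1,0,0,0,0],[1,0,0,0,0],[1,0,0,0,0]]]' 60; python3 plan.py 0.450 -0.3612 0.095 61.1 1
```

```text
clock: 6.15
position: [0.4515, -0.362, 0.0971]
ee_rot: [2.695, 1.597, 0.028]
force: [-0.0, 0.7, 0.0]
width: 0.26
t 6.15 p [ 0.4515 -0.362   0.0971] x [0.48  0.877 0.011] y [ 0.877 -0.48   0.017] z [ 0.02   0.002 -1.   ] F [-0.   0.7  0. ] T [-0.    0.32 -0.01] w 23.9 j [ 0.17  0.55  0.61  1.88 -0.44  0.83  0.51]
yaw now 61.31 total xyz tool mm [-0.1 -1.7  2.1]
[np.float64(-0.1), np.float64(-1.7), np.float64(2.1), np.float64(0.21)]
```

```bash
python3 -m inch '[[[1,0,0,-10,0],[1,0,0,-25,0],[1,0,0,-30,0],[1,0,0,-25,0],[1,0,0,-12,0],[1,0,0,-5,0]]]' 60
python3 - <<'E'
from h import *
s,M=st()
c=cam("wrist");crop(c,200,120,150,120,5,"pics/w4.png");print(proj(c,s["position"]+M[:,2]*.0895))
b=cam("scene");p=proj(b,s["position"]+M[:,2]*.06);print(p);u,v=p.astype(int);crop(b,u-50,v-40,100,80,7,"pics/s4.png")
E
```

```text
clock: 6.75
position: [0.4485, -0.3617, 0.2086]
ee_rot: [2.697, 1.597, 0.026]
force: [0.3, -0.1, -0.9]
width: 0.256
t 6.75 p [ 0.4485 -0.3617  0.2086] x [0.481 0.877 0.01 ] y [ 0.877 -0.481  0.014] z [ 0.018  0.002 -1.   ] F [ 0.3 -0.1 -0.9] T [-0.09  0.09  0.04] w 23.6 j [ 0.09  0.42  0.7   1.77 -0.32  1.06  0.41]
[273.58631852 206.88090093]
[291.79492398 225.65793833]
```

View pics/w4.png

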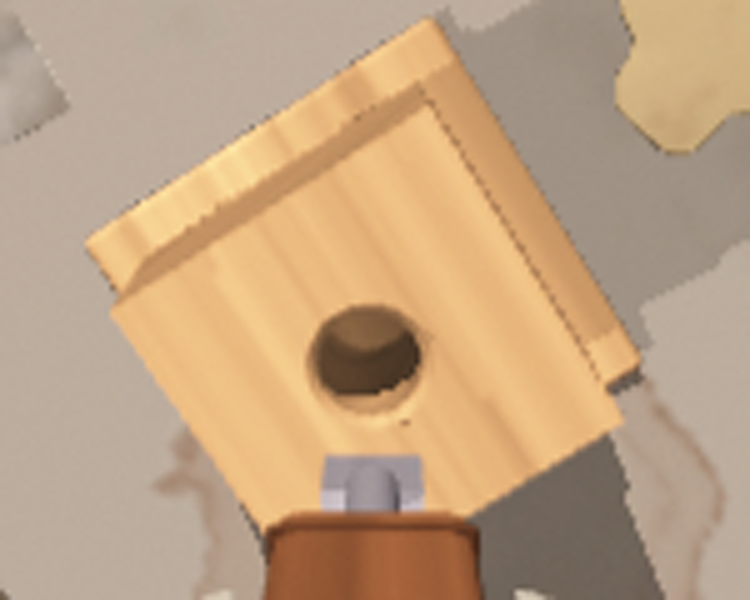

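View pics/s4.png

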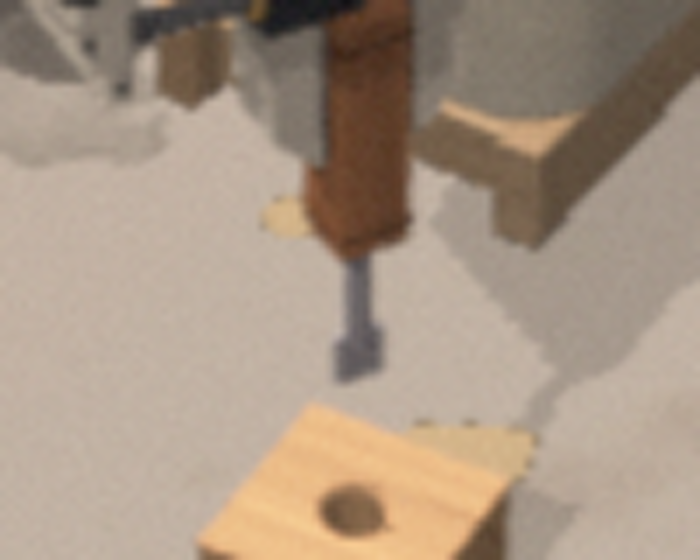

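The lift worked. In the wrist view the blade end spans columns 264.4 to 284.6 at row 211, broad side along tool y, and the hole is at (272.6,191.6).

```bash
python3 - <<'E'
from h import *
c=cam("wrist"); s,M=st()
def tool(c,u,v,z):
    o,d=ray(c,u,v); o=M.T@(o-s["position"]); d=M.T@d; return o+d*(z-o[2])/d[2]
for u in (264.0,284.2,274.1): print(tool(c,u,211.0,.090).round(4))
print("hole",onz(c,200+365/5-.4,120+360/5-.4,.062), "diam",np.linalg.norm(onz(c,200+308/5,191.6,.062)-onz(c,200+422/5,191.6,.062)))
E
python3 plan.py 0.479 0.020 0.208 65.8 10
```

```text
t 6.9 p [ 0.448  -0.3612  0.2068] x [0.481 0.877 0.011] y [ 0.877 -0.481  0.012] z [ 0.016  0.003 -1.   ] F [-0.6 -0.4 -2.8] T [-0.09  0.1  -0.02] w 23.7 j [ 0.09  0.42  0.7   1.77 -0.32  1.05  0.41]
[-0.004  -0.0068  0.09  ]
[-0.004   0.0089  0.09  ]
[-0.004   0.0011  0.09  ]
hole [ 0.44884158 -0.36275066  0.062     ] diam 0.02127859533295527
t 6.9 p [ 0.448  -0.3612  0.2068] x [0.481 0.877 0.011] y [ 0.877 -0.481  0.012] z [ 0.016  0.003 -1.   ] F [-0.6 -0.4 -2.8] T [-0.09  0.1  -0.02] w 23.7 j [ 0.09  0.42  0.7   1.77 -0.32  1.05  0.41]
yaw now 61.26 total xyz tool mm [ 349.2 -156.1    0.7]
[np.float64(34.9), np.float64(-15.6), np.float64(-0.1), np.float64(-0.45)]
[np.float64(35.0), np.float64(-15.3), np.float64(-0.1), np.float64(-0.45)]
[np.float64(35.2), np.float64(-15.1), np.float64(-0.1), np.float64(-0.45)]
[np.float64(35.3), np.float64(-14.8), np.float64(-0.1), np.float64(-0.45)]
[np.float64(35.4), np.float64(-14.5), np.float64(-0.1), np.float64(-0.45)]
[np.float64(35.5), np.float64(-14.2), np.float64(-0.1), np.float64(-0.45)]
[np.float64(35.6), np.float64(-13.9), np.float64(-0.1), np.float64(-0.45)]
[np.float64(35.7), np.float64(-13.6), np.float64(-0.1), np.float64(-0.45)]
[np.float64(35.8), np.float64(-13.4), np.float64(-0.1), np.float64(-0.45)]
[np.float64(35.9), np.float64(-13.1), np.float64(-0.1), np.float64(-0.45)]
```

```bash
python3 -m inch '[[[1,20,-9,0,-0.5],[1,35,-15,0,-0.5],[1,40,-17,0,-0.5],[1,45,-18,0,-0.5],[1,45,-18,0,-0.5],[1,45,-18,0,-0.5],[1,40,-16,0,-0.5],[1,35,-14,0,-0.5],[1,25,-10,0,-0.3],[1,12,-5,0,0],[1,4,-2,0,0]]]'; python3 plan.py 0.478 0.023 0.18 65.8 3
python3 - <<'E'
from h import *
c=cam("wrist");cv2.imwrite("pics/w5.png",c[0]);crop(c,200,120,150,120,5,"pics/w5c.png")
E
```

```text
clock: 8.0
position: [0.4687, 0.0267, 0.1945]
ee_rot: [-2.637, -1.702, 0.007]
force: [-0.2, 0.4, -1.3]
width: 0.261
t 8.0 p [0.4687 0.0267 0.1945] x [ 0.412  0.911 -0.002] y [ 0.911 -0.412 -0.005] z [-0.005 -0.    -1.   ] F [-0.2  0.4 -1.3] T [-0.09  0.09  0.02] w 24.0 j [-0.66  0.23  0.6   2.01 -0.16  0.95 -0.4 ]
yaw now 65.69 total xyz tool mm [ 0.5 10.1 14.4]
[np.float64(0.2), np.float64(3.3), np.float64(4.8), np.float64(-0.04)]
[np.float64(0.2), np.float64(3.3), np.float64(4.8), np.float64(-0.04)]
[np.float64(0.2), np.float64(3.3), np.float64(4.8), np.float64(-0.04)]
```

View pics/w5c.png

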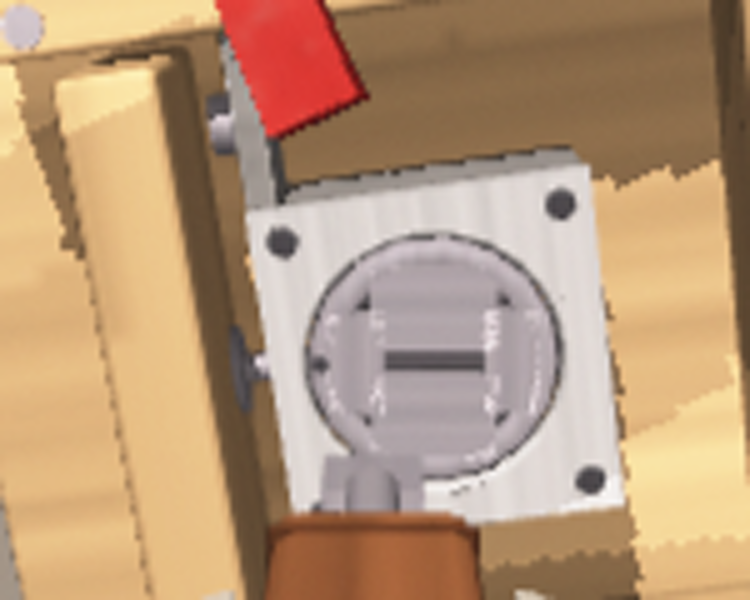

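```bash
cat > rel.py <<'E'
from h import *
def tool(c,s,M,u,v,z=None,wz=None):
    o,d=ray(c,u,v)
    if wz is not None: p=o+d*(wz-o[2])/d[2]; return M.T@(p-s["position"])
    o=M.T@(o-s["position"]); d=M.T@d; return o+d*(z-o[2])/d[2]
E
python3 - <<'E'
from rel import *
c=cam("wrist"); s,M=st()
cr=lambda x,y:(200+x/5-.4,120+y/5-.4)
print("tip", tool(c,s,M,*cr(372,457),z=.09))
for p in [(385,360),(485,360),(435,359),(434,354)]: 
    t=tool(c,s,M,*cr(*p),wz=.0435); print("slot tool",t.round(4),(s["position"]+M@t).round(4))
E
```

```text
t 8.1 p [0.4688 0.0253 0.1947] x [ 0.413  0.911 -0.002] y [ 0.911 -0.413 -0.004] z [-0.005 -0.    -1.   ] F [ 0.1 -1.  -0.7] T [-0.15  0.09 -0.01] w 24.0 j [-0.66  0.23  0.6   2.01 -0.16  0.95 -0.4 ]
tip [-0.00219884 -0.00059968  0.09      ]
slot tool [-0.0024  0.0018  0.1512] [0.4687 0.0223 0.0435]
slot tool [-0.0023  0.0208  0.1511] [0.486  0.0145 0.0435]
slot tool [-0.0022  0.0113  0.1512] [0.4774 0.0186 0.0435]
slot tool [-0.0012  0.0111  0.1512] [0.4776 0.0196 0.0435]
```

```bash
cat > rel.py <<'E'
from h import *
d0=None
def tl(u,v,z):
    global d0
    if d0 is None: d0=eyes.get_image("wrist")
    T=d0["T_tool_cam"]; r=T[:3,:3]@np.linalg.inv(d0["intrinsics"])@np.array([u,v,1.]); o=T[:3,3]
    return o+r*(z-o[2])/r[2]
E
python3 - <<'E'
from rel import *
cr=lambda x,y:(200+x/5-.4,120+y/5-.4)
print("tip", tl(*cr(372,457),.09).round(4),"L",tl(*cr(321,457),.09).round(4),"R",tl(*cr(424,457),.09).round(4))
for p in [(385,360),(485,360),(435,359)]: print("slot",tl(*cr(*p),.151).round(4))
print("hole", tl(*cr(365,360),.145).round(4))
E
```

```text
tip [-0.0036  0.0003  0.09  ] L [-0.0035 -0.0076  0.09  ] R [-0.0036  0.0084  0.09  ]
slot [-0.0037  0.0028  0.151 ]
slot [-0.0037  0.0218  0.151 ]
slot [-0.0035  0.0123  0.151 ]
hole [-0.0021 -0.001   0.145 ]
```

```bash
python3 -m inch '[[[1,0.5,4,12,0],[1,0.5,4,14,0],[1,0.3,2,10,0],[1,0,1,5,0],[1,0,0,2,0]]]'
python3 - <<'E'
from h import *
st()
c=cam("wrist");st();crop(c,200,120,150,120,5,"pics/w6c.png")
E
```

```text
clock: 8.65
position: [0.4801, 0.0147, 0.1483]
ee_rot: [-2.649, -1.688, 0.007]
force: [0.2, 0.8, -1.4]
width: 0.257
t 8.65 p [0.4801 0.0147 0.1483] x [ 0.422  0.906 -0.004] y [ 0.906 -0.422 -0.003] z [-0.004 -0.002 -1.   ] F [ 0.2  0.8 -1.4] T [-0.11  0.14  0.05] w 23.6 j [-0.6   0.32  0.58  2.05 -0.23  0.84 -0.32]
t 8.7 p [0.4799 0.0147 0.1482] x [ 0.422  0.906 -0.004] y [ 0.906 -0.422 -0.003] z [-0.004 -0.002 -1.   ] F [-0.6 -0.3 -1.5] T [-0.05  0.14 -0.02] w 23.8 j [-0.6   0.32  0.58  2.05 -0.23  0.84 -0.32]
```

View pics/w6c.png

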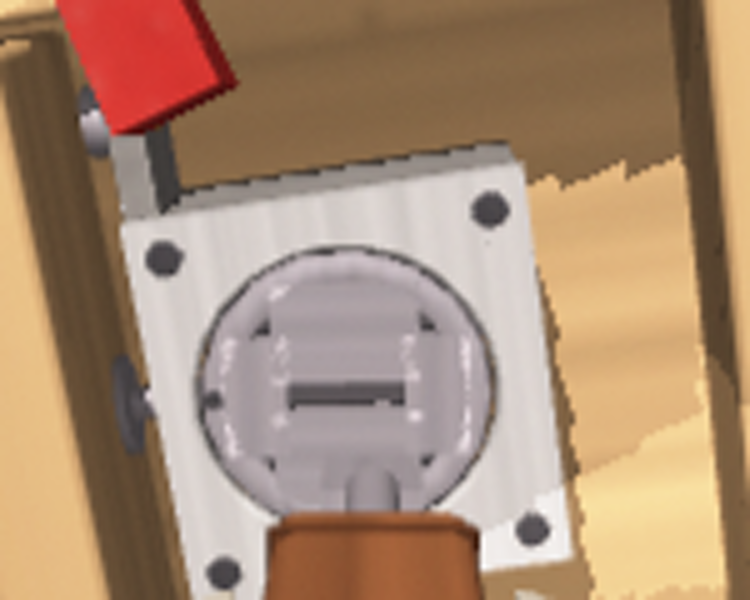

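Run:
```python
from rel import *
cr=lambda x,y:(200+x/5-.4,120+y/5-.4)
print("tip", tl(*cr(372,457),.09).round(4))
for p in [(287,395),(405,395),(346,395)]: print("slot",tl(*cr(*p),.1048).round(4))
```

```text
tip [-0.0036  0.0003  0.09  ]
slot [ 0.0023 -0.0135  0.1048]
slot [0.0023 0.0057 0.1048]
slot [ 0.0023 -0.0039  0.1048]
```

```bash
python3 -m inch '[[[1,3.5,-2,0,0],[1,2,-1.5,0,0],[1,1,-0.5,0,0],[1,0,0,0,0]]]'
python3 - <<'E'
from h import *
st()
c=cam("wrist");st();crop(c,200,120,150,120,5,"pics/w7c.png")
E
```

```text
clock: 9.15
position: [0.4797, 0.0239, 0.1499]
ee_rot: [-2.648, -1.69, 0.003]
force: [-0.6, 0.1, -1.6]
width: 0.257
t 9.15 p [0.4797 0.0239 0.1499] x [ 0.421  0.907 -0.002] y [ 0.907 -0.421 -0.001] z [-0.002 -0.001 -1.   ] F [-0.6  0.1 -1.6] T [-0.09  0.07  0.04] w 23.7 j [-0.62  0.32  0.58  2.05 -0.23  0.84 -0.34]
t 9.2 p [0.4797 0.0239 0.1499] x [ 0.421  0.907 -0.002] y [ 0.907 -0.421 -0.001] z [-0.002 -0.001 -1.   ] F [-0.1 -0.2 -1.4] T [-0.11  0.07 -0.04] w 23.8 j [-0.62  0.32  0.58  2.05 -0.23  0.84 -0.34]
```

View pics/w7c.png

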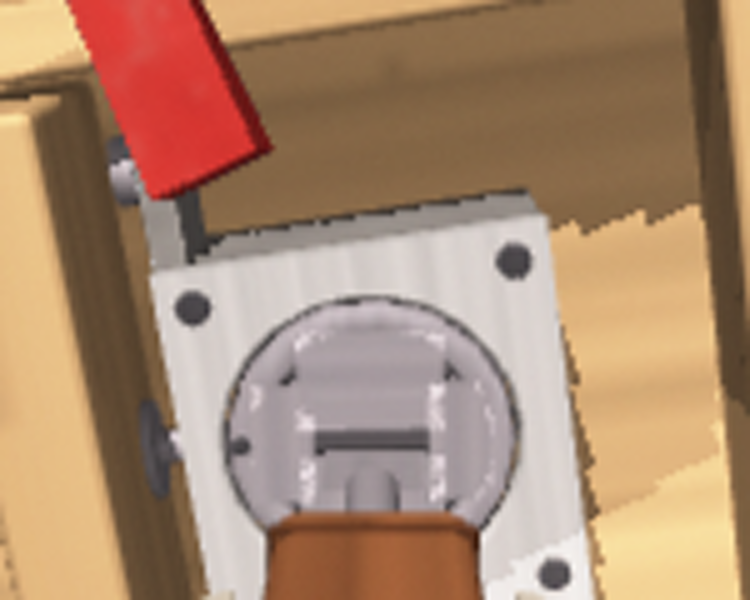

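Run:
```python
from rel import *
cr=lambda x,y:(200+x/5-.4,120+y/5-.4)
for p in [(315,441),(430,441),(372,441)]: print("slot",tl(*cr(*p),.1064).round(4))
for x in (-.0036,-.0051): 
  T=np.linalg.inv(d0["T_tool_cam"]);
  for z in(.09,.1064):
    p=d0["intrinsics"]@(T@[x,0.0003,z,1])[:3]; p=p[:2]/p[2]; print(x,z,(p+.4-[200,120])*5)
```

```text
slot [-0.006  -0.0091  0.1064]
slot [-0.006   0.0099  0.1064]
slot [-0.006   0.0003  0.1064]Traceback (most recent call last):
  File "<stdin>", line 5, in <module>
TypeError: 'NoneType' object is not subscriptable
```

```bash
python3 -m inch '[[[1,-0.9,0,3,0],[1,0,0,3,0],[1,0,0,2,0],[1,0,0,1,0]]]'
python3 - <<'E'
from h import *
c=cam("wrist");s,M=st();crop(c,200,120,150,120,5,"pics/w8c.png")
print(1000*M.T@(np.array([.4793,.0231,s["position"][2]])-s["position"]))
E
```

```text
clock: 9.65
position: [0.4793, 0.0226, 0.1402]
ee_rot: [-2.648, -1.689, 0.003]
force: [0.7, -0.4, -0.7]
width: 0.257
t 9.7 p [0.4792 0.0226 0.1401] x [ 0.422  0.907 -0.002] y [ 0.907 -0.422 -0.001] z [-0.002 -0.001 -1.   ] F [ 1.3 -0.4 -1.8] T [-0.08  0.08 -0.  ] w 23.8 j [-0.61  0.33  0.58  2.06 -0.24  0.82 -0.33]
[ 0.47635736 -0.14843914 -0.00060578]
```

View pics/w8c.png

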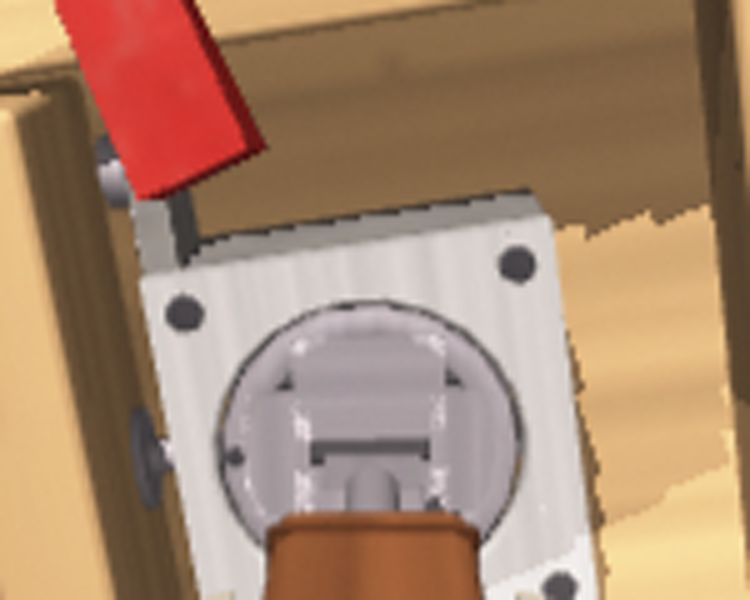

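```bash
python3 - <<'E'
from rel import *
cr=lambda x,y:(200+x/5-.4,120+y/5-.4)
for p in [(310,451),(430,451),(370,451),(370,437),(370,465)]: print("slot",tl(*cr(*p),.0966).round(4))
E
cd pics; python3 -c "
import cv2
i=cv2.imread('w8c.png')[400:520,280:480];cv2.imwrite('w8d.png',cv2.resize(i,None,fx=4,fy=4))"
```

```text
slot [-0.0046 -0.0096  0.0966]
slot [-0.0047  0.0095  0.0966]
slot [-0.0047 -0.      0.0966]
slot [-0.0023 -0.      0.0966]
slot [-0.007  -0.      0.0966]
```

View pics/w8d.png

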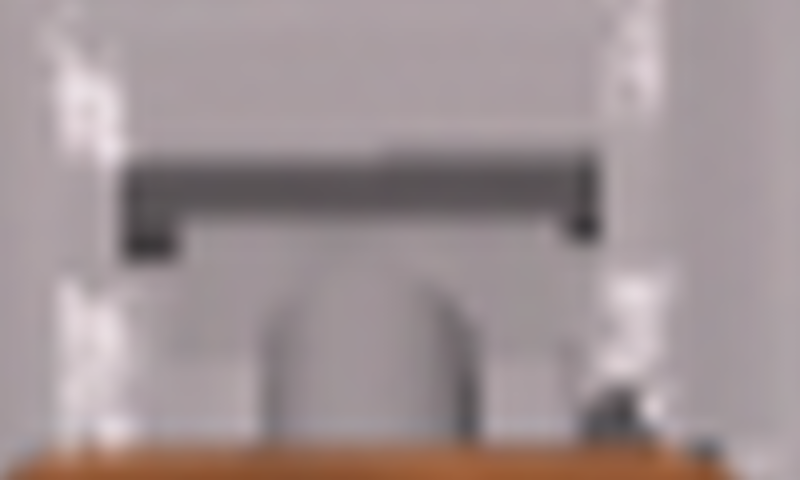

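```bash
python3 -m inch '[[[1,0.4,-0.3,2.5,0.5],[1,0,0,2.5,0.5],[1,0,0,2,0],[1,0,0,1,0]]]'
python3 - <<'E'
from h import *
s,M=st()
print(1000*M.T@(np.array([.4793,.0231,s["position"][2]])-s["position"]))
c=cam("wrist");crop(c,240,190,60,40,13,"pics/w9d.png")
E
```

```text
clock: 10.15
position: [0.4793, 0.023, 0.1317]
ee_rot: [2.665, 1.664, -0.003]
force: [-0.7, -0.3, -1.7]
width: 0.258
t 10.15 p [0.4793 0.023  0.1317] x [ 0.439  0.899 -0.002] y [ 0.899 -0.439 -0.001] z [-0.002 -0.001 -1.   ] F [-0.7 -0.3 -1.7] T [-0.3   0.19  0.03] w 23.8 j [-0.61  0.34  0.57  2.07 -0.26  0.8  -0.33]
[ 0.10352865 -0.0490211  -0.00013121]
```

View pics/w9d.png

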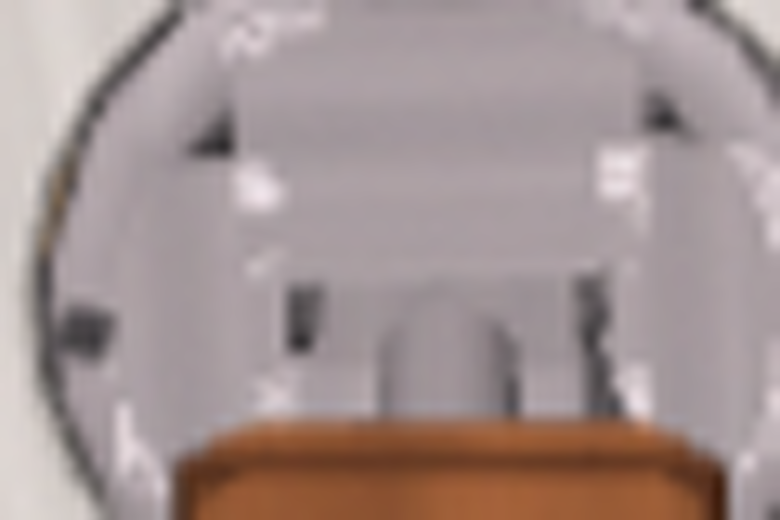

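Dark gaps show at both ends of the blade and it appears to have entered the slot. I'll descend gently.

```bash
python3 -m inch '[[[1,0,0,1.5,0],[1,0,0,1,0],[1,0,0,0.5,0]]]'; python3 -c "
from h import *
st()"
```

```text
clock: 10.5
position: [0.4792, 0.0229, 0.1284]
ee_rot: [2.665, 1.664, -0.003]
force: [0.4, -0.2, -1.1]
width: 0.257
t 10.5 p [0.4792 0.0229 0.1284] x [ 0.439  0.899 -0.002] y [ 0.899 -0.439 -0.001] z [-0.002 -0.001 -1.   ] F [ 0.4 -0.2 -1.1] T [-0.27  0.17 -0.03] w 23.7 j [-0.6   0.35  0.57  2.07 -0.26  0.79 -0.33]
```

```bash
python3 -m inch '[[[1,0,0,1,0],[1,0,0,0.5,0]]]'; python3 -c "
from h import *
st()
c=cam('wrist');crop(c,200,120,150,120,5,'pics/w10.png')"
```

```text
clock: 10.7
position: [0.4792, 0.0229, 0.1268]
ee_rot: [2.665, 1.664, -0.003]
force: [0.2, 0.8, 2.1]
width: 0.256
t 10.7 p [0.4792 0.0229 0.1268] x [ 0.439  0.899 -0.002] y [ 0.899 -0.439 -0.001] z [-0.002 -0.001 -1.   ] F [0.2 0.8 2.1] T [-0.12  0.29  0.01] w 23.5 j [-0.6   0.35  0.57  2.07 -0.26  0.79 -0.33]
```

View pics/w10.png

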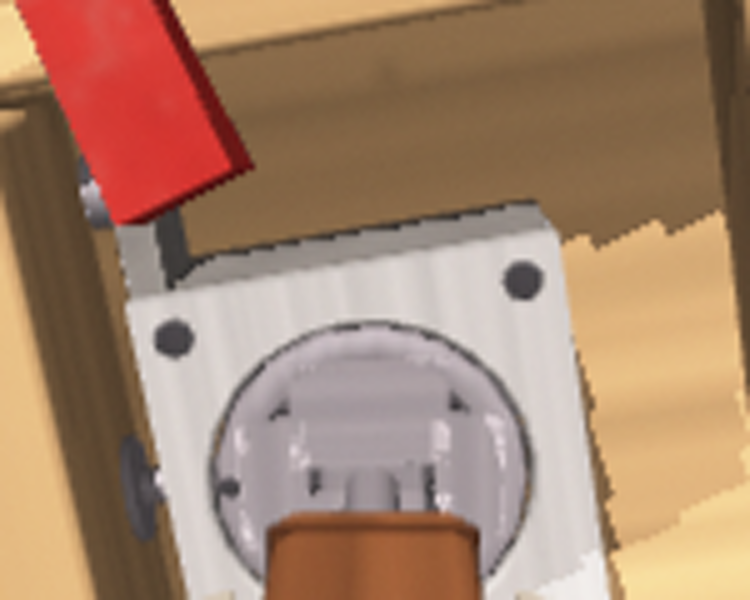

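Contact at the slot bottom (about 3 N), TCP z 0.127 as predicted. The blade is seated. I'll turn clockwise in steps, carrying the TCP round the disc axis (grip offset about 5 mm along tool x).

```bash
cat > tq.py <<'E'
from h import *
s,M=st(); y=np.degrees(np.arctan2(M[1,0],M[0,0])); q=np.array([.4774,.0186])
ideal=q+.0047*M[:2,0]; e=np.r_[ideal-s["position"][:2],0]
print("yaw",y.round(2),"blade from open",np.radians(-16.6-(y-90)).round(3),"Tz",[arm.observe()["ft_torque"][2].round(3)],"correction tool mm",(1000*M.T@e).round(2))
E
python3 tq.py; python3 -m inch '[[[1,0,0.4,0,5],[1,0,0.4,0,5],[1,0,0.3,0,3]]]'; python3 tq.py
```

```text
t 10.75 p [0.4792 0.0229 0.1268] x [ 0.439  0.899 -0.002] y [ 0.899 -0.439 -0.001] z [-0.002 -0.001 -1.   ] F [-1.2 -0.2  0.2] T [-0.21  0.25 -0.02] w 23.8 j [-0.6   0.35  0.57  2.07 -0.26  0.79 -0.33]
yaw 63.97 blade from open 0.165 Tz [np.float64(-0.021)] correction tool mm [ 0.04  0.23 -0.  ]
clock: 11.05
position: [0.4796, 0.0216, 0.1269]
ee_rot: [2.841, 1.341, -0.005]
force: [0.2, -0.1, -1.9]
width: 0.26
t 11.05 p [0.4796 0.0216 0.1269] x [ 0.636  0.772 -0.003] y [ 0.772 -0.636 -0.001] z [-0.003 -0.001 -1.   ] F [ 0.2 -0.1 -1.9] T [-0.02  0.16  0.1 ] w 23.9 j [-0.65  0.36  0.63  2.07 -0.3   0.8  -0.52]
yaw 50.54 blade from open 0.399 Tz [np.float64(0.102)] correction tool mm [ 0.94  0.21 -0.  ]
```

```bash
python3 -m inch '[[[1,0.4,0.4,0,5],[1,0.3,0.4,0,5],[1,0.2,0.3,0,3]]]'; python3 tq.py
```

```text
clock: 11.35
position: [0.4805, 0.021, 0.1268]
ee_rot: [2.979, 0.997, -0.006]
force: [-2.0, -1.4, 0.1]
width: 0.26
t 11.35 p [0.4805 0.021  0.1268] x [ 0.799  0.602 -0.004] y [ 0.602 -0.799 -0.001] z [-0.004 -0.002 -1.   ] F [-2.  -1.4  0.1] T [-0.31  0.39  0.09] w 23.9 j [-0.69  0.38  0.7   2.08 -0.33  0.8  -0.72]
yaw 37.0 blade from open 0.635 Tz [np.float64(0.09)] correction tool mm [ 0.8   0.05 -0.  ]
```

```bash
python3 -m inch '[[[1,0,0.3,0,3],[1,0,0.3,0,3],[1,0,0.2,0,2]]]'; python3 tq.py
```

```text
clock: 11.65
position: [0.4808, 0.0204, 0.1269]
ee_rot: [3.043, 0.777, -0.007]
force: [-0.2, -0.4, -0.8]
width: 0.258
t 11.65 p [0.4808 0.0204 0.1269] x [ 0.878  0.48  -0.004] y [ 0.48  -0.878 -0.   ] z [-0.004 -0.002 -1.   ] F [-0.2 -0.4 -0.8] T [-0.22  0.22  0.13] w 23.7 j [-0.72  0.38  0.74  2.08 -0.35  0.81 -0.84]
yaw 28.65 blade from open 0.781 Tz [np.float64(0.125)] correction tool mm [ 0.9  -0.03 -0.  ]
```

```bash
python3 -m inch '[[[1,0,0.2,0,2],[1,0,0.2,0,2]]]'; python3 tq.py;python3 -m inch '[[[1,0,0.2,0,2],[1,0,0.1,0,1]]]'; python3 tq.py
```

```text
clock: 11.85
position: [0.4809, 0.0201, 0.1269]
ee_rot: [3.069, 0.665, -0.007]
force: [1.2, -0.5, -2.0]
width: 0.261
t 11.85 p [0.4809 0.0201 0.1269] x [ 0.91   0.414 -0.005] y [ 0.414 -0.91   0.   ] z [-0.004 -0.002 -1.   ] F [ 1.2 -0.5 -2. ] T [-0.17  0.28  0.1 ] w 24.0 j [-0.73  0.39  0.76  2.08 -0.37  0.81 -0.9 ]
yaw 24.44 blade from open 0.854 Tz [np.float64(0.099)] correction tool mm [ 0.9  -0.09 -0.  ]
clock: 12.05
position: [0.481, 0.0199, 0.1269]
ee_rot: [3.087, 0.577, -0.007]
force: [0.2, 0.0, 0.0]
width: 0.255
t 12.05 p [0.481  0.0199 0.1269] x [ 0.932  0.361 -0.005] y [ 0.361 -0.932  0.   ] z [-0.004 -0.002 -1.   ] F [0.2 0.  0. ] T [-0.21  0.28  0.12] w 23.4 j [-0.74  0.39  0.78  2.08 -0.38  0.82 -0.94]
yaw 21.18 blade from open 0.911 Tz [np.float64(0.123)] correction tool mm [ 0.89 -0.12 -0.  ]
```

```bash
for i in 1; do python3 -m inch '[[[1,0,0.2,0,2]]]'>/dev/null; python3 tq.py|tail -1; python3 -m inch '[[[1,0,0.1,0,2]]]'>/dev/null; python3 tq.py|tail -1; python3 -m inch '[[[1,0,0.1,0,1]]]'>/dev/null; python3 tq.py; done; python3 -c "
from h import *
b=cam('scene');crop(b,120,165,110,80,7,'pics/s11.png')
c=cam('wrist');cv2.imwrite('pics/w11.png',c[0])"
```

```text
yaw 19.07 blade from open 0.948 Tz [np.float64(0.102)] correction tool mm [ 0.9  -0.15 -0.  ]
yaw 16.9 blade from open 0.986 Tz [np.float64(0.131)] correction tool mm [ 0.91 -0.15 -0.  ]
t 12.35 p [0.4811 0.0195 0.1269] x [ 0.962  0.271 -0.005] y [ 0.271 -0.962  0.001] z [-0.004 -0.002 -1.   ] F [-0.2 -0.9 -2.2] T [-0.12  0.32  0.12] w 23.7 j [-0.76  0.4   0.8   2.08 -0.39  0.82 -1.02]
yaw 15.75 blade from open 1.006 Tz [np.float64(0.115)] correction tool mm [ 0.89 -0.17 -0.  ]
```

View pics/w11.png

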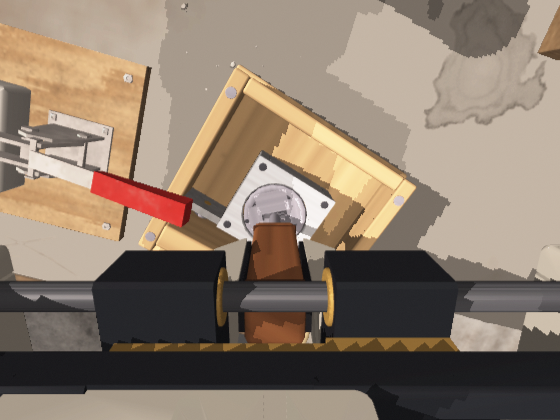

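View pics/s11.png

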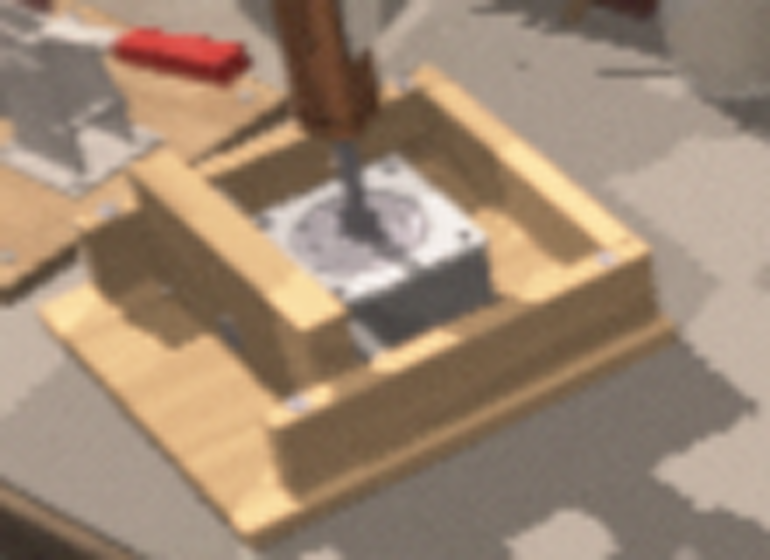

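The blade is in the slot and the board has come in part way, with torque about 0.115 N m. I'll continue in small steps and stop near 0.2.

```bash
python3 -m inch '[[[1,0,0.1,0,1.5]]]'>/dev/null; python3 tq.py|tail -1; python3 -m inch '[[[1,0,0.1,0,1.5]]]'>/dev/null; python3 tq.py|tail -1; python3 -m inch '[[[1,0,0.1,0,1.5]]]'>/dev/null; python3 tq.py|tail -1
```

```text
yaw 14.31 blade from open 1.031 Tz [np.float64(0.153)] correction tool mm [ 0.88 -0.19 -0.  ]
yaw 12.69 blade from open 1.06 Tz [np.float64(0.08)] correction tool mm [ 0.9  -0.21 -0.  ]
yaw 11.06 blade from open 1.088 Tz [np.float64(0.072)] correction tool mm [ 0.9  -0.23 -0.  ]
```

```bash
python3 -m inch '[[[1,0,0.1,0,1.5]]]'>/dev/null; python3 tq.py|tail -1; python3 -m inch '[[[1,0,0.1,0,1.5]]]'>/dev/null; python3 tq.py|tail -1
```

```text
yaw 9.41 blade from open 1.117 Tz [np.float64(0.103)] correction tool mm [ 0.89 -0.25 -0.  ]
yaw 7.78 blade from open 1.145 Tz [np.float64(0.147)] correction tool mm [ 0.9  -0.22 -0.  ]
```

```bash
cat >> tq.py <<'E'
a=[]
for i in range(6): eyes.get_image("top"); o=arm.observe(); a.append(np.r_[o["ft_torque"][2],o["force"]])
a=np.array(a); print("mean Tz",a[:,0].mean().round(3),"sd",a[:,0].std().round(3),"F",a[:,1:].mean(0).round(1))
E
for k in 1; do python3 -m inch '[[[1,0,0.1,0,1.5]]]'>/dev/null; python3 tq.py|tail -2; python3 -m inch '[[[1,0,0.1,0,1.5]]]'>/dev/null; python3 tq.py|tail -2; done
```

```text
yaw 6.14 blade from open 1.174 Tz [np.float64(0.086)] correction tool mm [ 0.88 -0.27 -0.  ]
mean Tz 0.097 sd 0.013 F [-0.7 -0.4 -0.8]
yaw 4.76 blade from open 1.198 Tz [np.float64(0.093)] correction tool mm [ 0.87 -0.25 -0.  ]
mean Tz 0.096 sd 0.044 F [-0.6 -0.4 -1.2]
```

```bash
python3 -m inch '[[[1,0,0.1,0,1.5]]]'>/dev/null; python3 tq.py|tail -2; python3 -m inch '[[[1,0,0.1,0,1.5]]]'>/dev/null; python3 tq.py|tail -2
```

```text
yaw 3.26 blade from open 1.224 Tz [np.float64(0.138)] correction tool mm [ 0.92 -0.3  -0.  ]
mean Tz 0.095 sd 0.037 F [-0.3 -0.5 -1.2]
yaw 1.76 blade from open 1.25 Tz [np.float64(0.116)] correction tool mm [ 0.9  -0.31 -0.  ]
mean Tz 0.083 sd 0.033 F [-0.9 -0.7 -0.7]
```

```bash
python3 -m inch '[[[1,0,0.1,0,1.5]]]'>/dev/null; python3 tq.py|tail -2; python3 -c "
from h import *
b=cam('scene');crop(b,120,165,110,80,7,'pics/s12.png')"
```

```text
yaw 0.27 blade from open 1.276 Tz [np.float64(0.153)] correction tool mm [ 0.86 -0.29 -0.  ]
mean Tz 0.107 sd 0.03 F [-0.8 -0.9 -0.9]
```

View pics/s12.png

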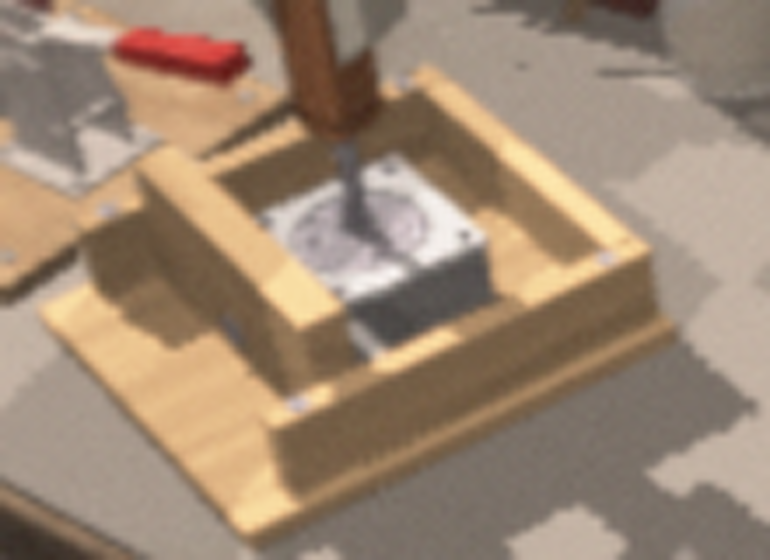

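```bash
python3 -m inch '[[[1,0.1,0.1,0,1.5]]]'>/dev/null; python3 tq.py|tail -2; python3 -m inch '[[[1,0.1,0.1,0,1.5]]]'>/dev/null; python3 tq.py|tail -2
```

```text
yaw -1.22 blade from open 1.302 Tz [np.float64(0.108)] correction tool mm [ 0.84 -0.31 -0.  ]
mean Tz 0.143 sd 0.033 F [-1.4 -1.2  0. ]
yaw -2.72 blade from open 1.328 Tz [np.float64(0.196)] correction tool mm [ 0.84 -0.33 -0.  ]
mean Tz 0.16 sd 0.018 F [-1.9 -0.7  0.6]
```

```bash
python3 -m inch '[[[1,0.1,0.1,0,1.5]]]'>/dev/null; python3 tq.py|tail -2
```

```text
yaw -4.2 blade from open 1.354 Tz [np.float64(0.136)] correction tool mm [ 0.8  -0.31 -0.  ]
mean Tz 0.194 sd 0.013 F [-2.1 -0.8  1.3]
```

```bash
python3 -m inch '[[[1,0,0.1,0,1.5]]]'>/dev/null; python3 tq.py|tail -2
```

```text
yaw -5.69 blade from open 1.38 Tz [np.float64(0.238)] correction tool mm [ 0.82 -0.29 -0.  ]
mean Tz 0.197 sd 0.019 F [-2.2 -0.5  1.5]
```

Torque has risen from about 0.10 to 0.20 N m, so the board is on the studs. I'll stop here, back off within the slot's play, and lift out.

```bash
python3 -m inch '[[[1,0,-0.1,0,-2],[1,0,-0.1,0,-2]]]'>/dev/null; python3 tq.py|tail -2; python3 -m inch '[[[1,0,0,-4,0],[1,0,0,-8,0],[1,0,0,-15,0],[1,0,0,-25,0],[1,0,0,-15,0],[1,0,0,-6,0],[1,0,0,-2,0]]]'
python3 - <<'E'
from h import *
c=cam("wrist");s,M=st();cv2.imwrite("pics/w13.png",c[0])
b=cam('scene');crop(b,120,165,110,80,7,'pics/s13.png')
E
```

```text
yaw -1.4 blade from open 1.305 Tz [np.float64(0.072)] correction tool mm [ 0.78 -0.19 -0.  ]
mean Tz 0.079 sd 0.023 F [-1.8 -0.6  0.8]
clock: 17.8
position: [0.484, 0.0184, 0.2072]
ee_rot: [3.139, -0.047, 0.001]
force: [-0.1, -0.4, -2.4]
width: 0.259
t 17.85 p [0.4841 0.0184 0.2072] x [ 1.   -0.03  0.  ] y [-0.03  -1.     0.002] z [ 0.    -0.002 -1.   ] F [ 0.8 -0.2 -1.2] T [-0.06  0.1  -0.04] w 23.4 j [-0.92  0.31  1.    1.99 -0.31  1.   -1.38]
```

View pics/w13.png

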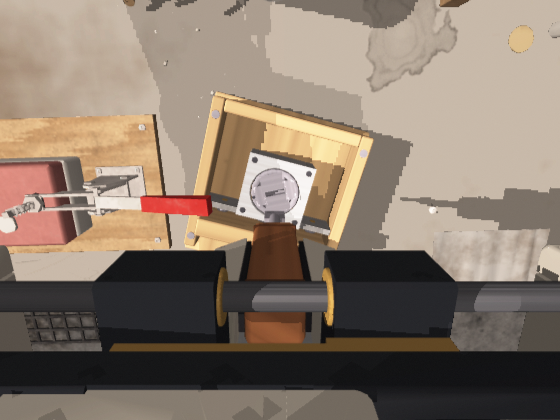

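View pics/s13.png

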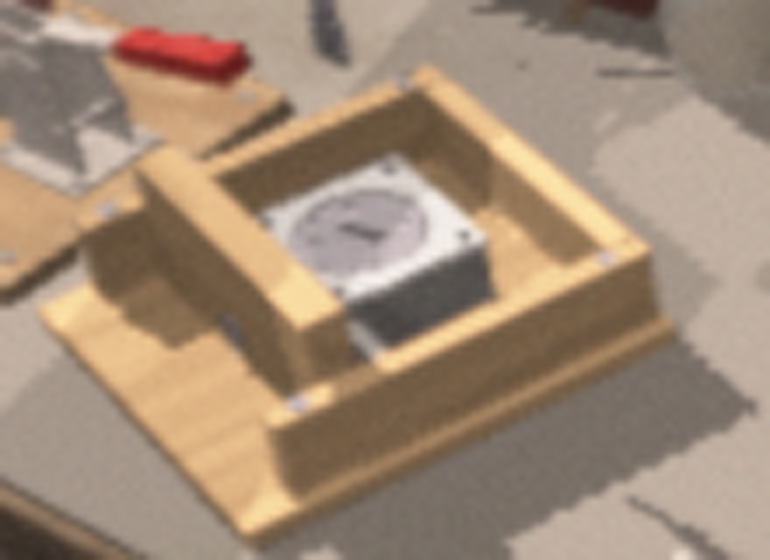

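The disc stayed turned, the dot having moved round, and the driver came out cleanly. I'll carry it back over the holder and check the gap from above on the way.

```bash
python3 -m inch '[[[1,-2,15,0,0],[1,-3,35,0,0],[1,-4,45,0,0],[1,-4,45,0,0],[1,-4,45,0,0],[1,-4,45,0,0],[1,-3,40,0,0],[1,-2,30,0,0],[1,-1,18,0,0],[1,0,8,0,0],[1,0,3,0,0],[1,0,0,0,0]]]'; python3 plan.py .4543 -.3625 .2072 -1.7 2
python3 - <<'E'
from h import *
c=cam("wrist");s,M=st();crop(c,200,120,150,120,5,"pics/w14.png")
a=cam("top");crop(a,110,190,120,90,6.5,"pics/t14.png")
E
```

```text
clock: 19.1
position: [0.4353, -0.3288, 0.2004]
ee_rot: [3.136, -0.051, -0.022]
force: [0.4, 0.6, -1.5]
width: 0.257
t 19.1 p [ 0.4353 -0.3288  0.2004] x [ 0.999 -0.032 -0.014] y [-0.032 -0.999  0.006] z [-0.014 -0.005 -1.   ] F [ 0.4  0.6 -1.5] T [-0.06  0.11 -0.01] w 23.7 j [-0.13  0.45  0.94  1.85 -0.4   1.06 -0.63]
yaw now -1.85 total xyz tool mm [20.  33.1 -6.9]
[np.float64(10.0), np.float64(16.6), np.float64(-3.4), np.float64(-0.08)]
[np.float64(10.0), np.float64(16.6), np.float64(-3.4), np.float64(-0.08)]
t 19.15 p [ 0.4355 -0.3282  0.2004] x [ 0.999 -0.032 -0.014] y [-0.032 -0.999  0.005] z [-0.014 -0.005 -1.   ] F [ 0.2 -0.6 -1. ] T [-0.04  0.19 -0.03] w 23.7 j [-0.13  0.45  0.94  1.85 -0.4   1.06 -0.63]
```

View pics/w14.png

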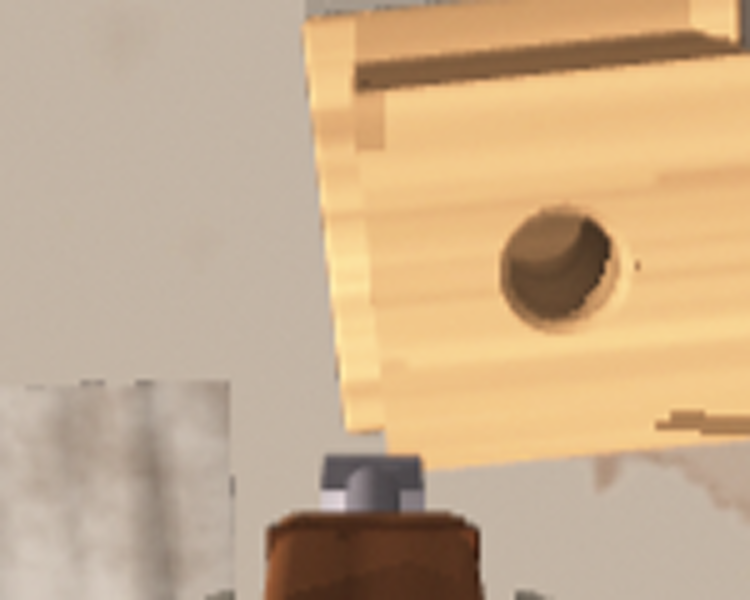

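View pics/t14.png

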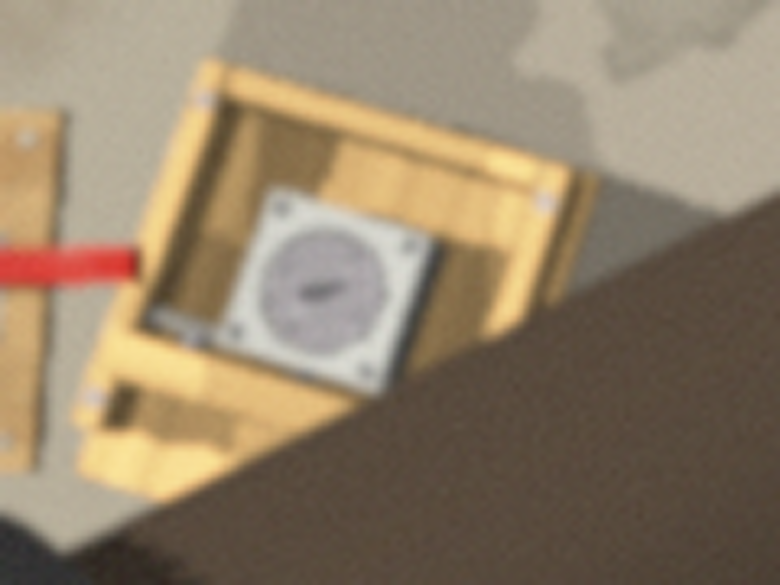

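The top view shows the board up against the left stud at crop (195,340). In the wrist view the hole is at crop (560,268). Computing the offset.

Run:
```python
from rel import *
cr=lambda x,y:(200+x/5-.4,120+y/5-.4)
t=tl(*cr(372,457),.09)-[.0015,0,0]; h=tl(*cr(560,268),.1384)
s,M=st(); print("tip",t.round(4),"hole",h.round(4),"hole world",(s["position"]+M@h).round(4),"diam",np.linalg.norm(tl(*cr(501,268),.1384)-tl(*cr(618,268),.1384)))
d=M@(h-t); d[2]=0; print("shift tool for vertical drop",(1000*M.T@d).round(1))
```

```text
t 19.25 p [ 0.4362 -0.3275  0.2006] x [ 0.999 -0.03  -0.013] y [-0.03  -1.     0.005] z [-0.013 -0.005 -1.   ] F [-0.7 -0.4 -1.4] T [-0.01  0.15  0.02] w 23.8 j [-0.13  0.45  0.94  1.85 -0.4   1.06 -0.63]
tip [-0.0042 -0.0002  0.09  ] hole [0.0174 0.0335 0.1384] hole world [ 0.4508 -0.3622  0.0621] diam 0.02097551167701352
shift tool for vertical drop [21.  33.9 -0.1]
```

```bash
python3 -m inch '[[[1,8,12,0,0],[1,6,11,0,0],[1,4,6,0,0],[1,1,2,0,0],[1,0,0,0,0],[1,0,0,0,0]]]'
python3 - <<'E'
from h import *
c=cam("wrist");s,M=st();crop(c,200,120,150,120,5,"pics/w15.png")
E
```

```text
clock: 19.85
position: [0.4571, -0.3558, 0.2]
ee_rot: [3.139, -0.036, -0.021]
force: [-0.6, -0.0, -1.2]
width: 0.264
t 19.9 p [ 0.457  -0.3557  0.2   ] x [ 1.    -0.023 -0.013] y [-0.023 -1.     0.002] z [-0.013 -0.002 -1.   ] F [ 0.4  0.1 -1. ] T [-0.04  0.17  0.03] w 24.1 j [-0.05  0.5   0.91  1.76 -0.43  1.1  -0.59]
```

View pics/w15.png

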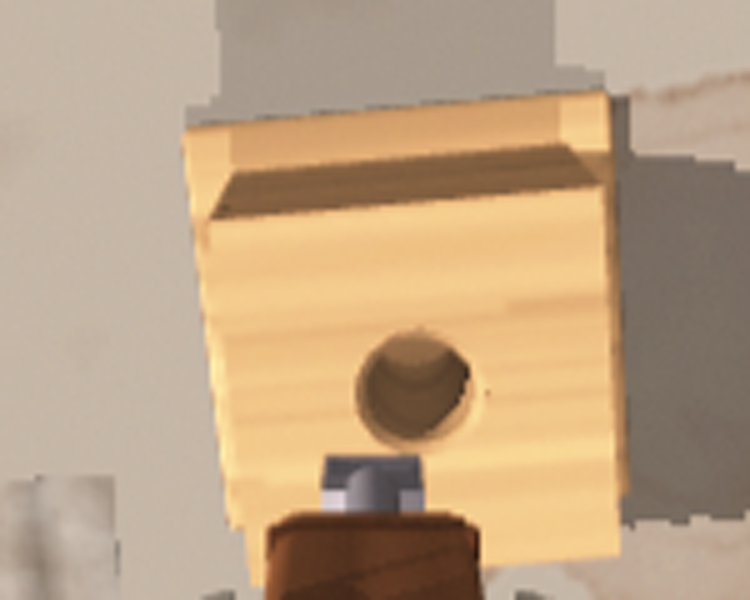

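```bash
cat > hole.py <<'E'
from rel import *
import sys
cr=lambda x,y:(200+x/5-.4,120+y/5-.4)
s,M=st(); z=s["position"][2]-.062
t=tl(*cr(372,457),.09)-[.0015,0,0]; h=tl(*cr(float(sys.argv[1]),float(sys.argv[2])),z)
d=M@(h-t); print("drop",(-1000*d[2]).round(1)); d[2]=0; print("hole world",(s["position"]+M@h).round(4),"shift tool",(1000*M.T@d).round(1))
E
python3 hole.py 416 389
```

```text
t 19.9 p [ 0.457  -0.3557  0.2   ] x [ 1.    -0.023 -0.013] y [-0.023 -1.     0.002] z [-0.013 -0.002 -1.   ] F [ 0.4  0.1 -1. ] T [-0.04  0.17  0.03] w 24.1 j [-0.05  0.5   0.91  1.76 -0.43  1.1  -0.59]
drop 48.0
hole world [ 0.4501 -0.3637  0.0621] shift tool [-1.3  8.1  0. ]
```

```bash
python3 -m inch '[[[1,-0.5,3,8,0],[1,-0.3,2.5,10,0],[1,0,1.5,8,0],[1,0,0.5,4,0],[1,0,0,2,0],[1,0,0,0,0]]]'
python3 - <<'E'
from h import *
c=cam("wrist");s,M=st();crop(c,200,120,150,120,5,"pics/w16.png")
E
```

```text
clock: 20.55
position: [0.4546, -0.3631, 0.1644]
ee_rot: [3.14, -0.037, -0.023]
force: [-0.6, 0.8, -0.3]
width: 0.256
t 20.6 p [ 0.4547 -0.3632  0.1646] x [ 1.    -0.023 -0.014] y [-0.023 -1.     0.001] z [-0.014 -0.001 -1.   ] F [-0.1 -1.  -1. ] T [-0.05  0.15  0.  ] w 23.7 j [-0.01  0.55  0.88  1.8  -0.47  1.04 -0.55]
```

View pics/w16.png

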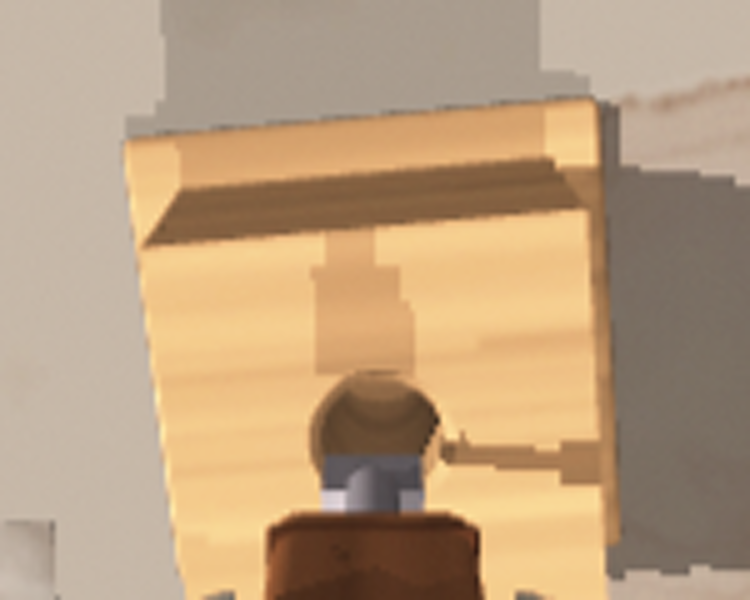

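```bash
python3 hole.py 375.5 438
```

```text
t 20.6 p [ 0.4547 -0.3632  0.1646] x [ 1.    -0.023 -0.014] y [-0.023 -1.     0.001] z [-0.014 -0.001 -1.   ] F [-0.1 -1.  -1. ] T [-0.05  0.15  0.  ] w 23.7 j [-0.01  0.55  0.88  1.8  -0.47  1.04 -0.55]
drop 12.6
hole world [ 0.4497 -0.3635  0.0621] shift tool [ 0.6  0.6 -0. ]
```

```bash
python3 -m inch '[[[1,0.5,0.4,6,0],[1,0.3,0.2,7,0],[1,0.2,0,5,0],[1,0,0,3,0],[1,0,0,1,0]]]'
python3 - <<'E'
from h import *
c=cam("wrist");s,M=st();crop(c,200,120,150,120,5,"pics/w17.png")
E
```

```text
clock: 21.15
position: [0.4562, -0.364, 0.1415]
ee_rot: [3.14, -0.036, -0.02]
force: [-0.5, 0.7, -0.8]
width: 0.258
t 21.2 p [ 0.4561 -0.3639  0.1414] x [ 1.    -0.023 -0.013] y [-0.023 -1.     0.002] z [-0.013 -0.001 -1.   ] F [-0.4 -0.2 -0.9] T [-0.04  0.16  0.01] w 24.1 j [ 0.01  0.57  0.86  1.82 -0.5   0.99 -0.52]
```

View pics/w17.png

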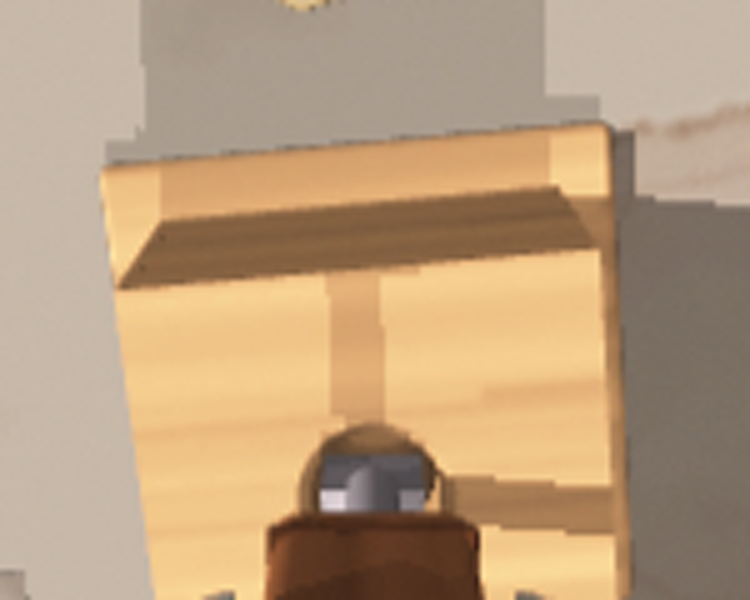

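```bash
python3 hole.py 375 496
```

```text
t 21.2 p [ 0.4561 -0.3639  0.1414] x [ 1.    -0.023 -0.013] y [-0.023 -1.     0.002] z [-0.013 -0.001 -1.   ] F [-0.4 -0.2 -0.9] T [-0.04  0.16  0.01] w 24.1 j [ 0.01  0.57  0.86  1.82 -0.5   0.99 -0.52]
drop -10.6
hole world [ 0.4496 -0.3641  0.0621] shift tool [-1.1  0.4  0. ]
```

```bash
python3 -m inch '[[[1,-0.4,0.2,8,0],[1,0,0,10,0],[1,0,0,9,0],[1,0,0,5,0],[1,0,0,2,0]]]'; python3 -c "
from h import *
st()"
```

```text
clock: 21.75
position: [0.4554, -0.3643, 0.1049]
ee_rot: [3.139, -0.035, -0.019]
force: [-0.3, 0.2, -0.7]
width: 0.261
t 21.75 p [ 0.4554 -0.3643  0.1049] x [ 1.    -0.023 -0.012] y [-0.023 -1.     0.002] z [-0.012 -0.002 -1.   ] F [-0.3  0.2 -0.7] T [-0.1   0.13  0.02] w 24.0 j [ 0.03  0.62  0.82  1.85 -0.54  0.92 -0.49]
```

```bash
python3 -m inch '[[[1,0,0,3,0],[1,0,0,2,0],[1,0,0,1,0]]]'; python3 -c "
from h import *
st()"; python3 -m inch '[[[1,0,0,1,0],[1,0,0,0.5,0]]]'; python3 -c "
from h import *
st()"
```

```text
clock: 22.05
position: [0.4553, -0.3645, 0.0982]
ee_rot: [3.139, -0.035, -0.02]
force: [0.1, -0.1, -2.0]
width: 0.261
t 22.05 p [ 0.4553 -0.3645  0.0982] x [ 1.    -0.023 -0.013] y [-0.023 -1.     0.002] z [-0.013 -0.002 -1.   ] F [ 0.1 -0.1 -2. ] T [-0.09  0.16 -0.01] w 24.0 j [ 0.04  0.62  0.81  1.86 -0.55  0.91 -0.48]
clock: 22.25
position: [0.4554, -0.3646, 0.0971]
ee_rot: [3.139, -0.036, -0.019]
force: [-1.0, 3.4, 5.3]
width: 0.262
t 22.25 p [ 0.4554 -0.3646  0.0971] x [ 1.    -0.023 -0.012] y [-0.023 -1.     0.002] z [-0.012 -0.002 -1.   ] F [-1.   3.4  5.3] T [ 0.48  0.53 -0.01] w 24.1 j [ 0.04  0.62  0.81  1.86 -0.55  0.91 -0.48]
```

The handle has landed on the block at z 0.097, where it was first gripped. Opening.

```bash
python3 -m inch '[[[0.7,0,0,0,0],[0.5,0,0,0,0],[0.3,0,0,0,0],[0,0,0,0,0],[0,0,0,0,0],[0,0,0,0,0],[0,0,0,0,0],[0,0,0,0,0],[0,0,0,0,0]]]'; python3 -c "
from h import *
st();c=cam('wrist');cv2.imwrite('pics/w18.png',c[0])"
```

```text
clock: 23.15
position: [0.456, -0.3652, 0.0978]
ee_rot: [3.138, -0.035, -0.017]
force: [0.2, 0.6, 0.1]
width: 0.947
t 23.15 p [ 0.456  -0.3652  0.0978] x [ 1.    -0.023 -0.011] y [-0.023 -1.     0.003] z [-0.011 -0.003 -1.   ] F [0.2 0.6 0.1] T [-0.07  0.19 -0.01] w 87.1 j [ 0.04  0.62  0.81  1.86 -0.55  0.91 -0.48]
```

View pics/w18.png

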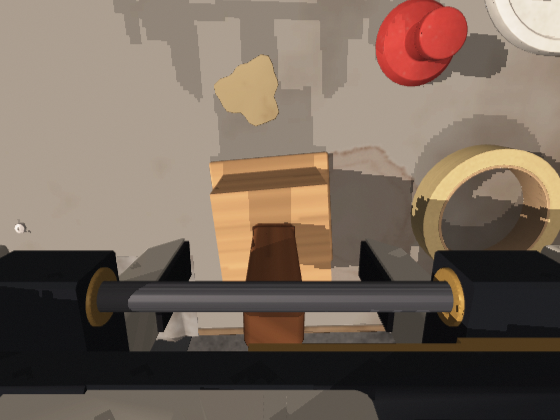

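The driver stands free between the open fingers. I'll lift straight up and clear, then check everything.

```bash
python3 -m inch '[[[0,0,0,-15,0],[0,0,0,-30,0],[0,0,0,-40,0],[0,0,0,-35,0],[0,0,0,-20,0],[0,0,0,-8,0]]]'; python3 -m inch '[[[0,-10,15,0,0],[0,-10,35,0,0],[0,-10,40,0,0],[0,0,30,0,0],[0,0,10,0,0]]]'
python3 - <<'E'
from h import *
st()
a=cam("top");crop(a,110,190,120,90,6.5,"pics/t20.png");cv2.imwrite("pics/t20f.png",a[0])
b=cam("scene");crop(b,250,215,110,80,7,"pics/s20.png");crop(b,120,165,110,80,7,"pics/s20b.png")
E
```

```text
clock: 23.8
position: [0.4559, -0.365, 0.2548]
ee_rot: [3.138, -0.04, -0.021]
force: [0.7, -0.1, -0.1]
width: 0.998
clock: 24.3
position: [0.4237, -0.4953, 0.2577]
ee_rot: [3.14, -0.03, -0.016]
force: [0.0, 0.1, 0.5]
width: 1.0
t 24.3 p [ 0.4237 -0.4953  0.2577] x [ 1.    -0.019 -0.01 ] y [-0.019 -1.     0.002] z [-0.01  -0.002 -1.   ] F [0.  0.1 0.5] T [-0.09  0.14  0.02] w 92.0 j [ 0.24  0.58  0.9   1.5  -0.45  1.29 -0.41]
```

View pics/t20.png

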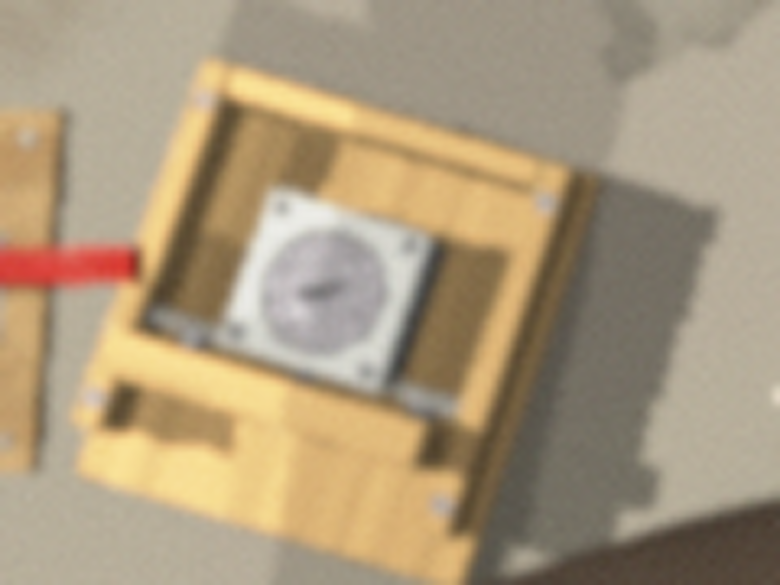

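View pics/s20.png

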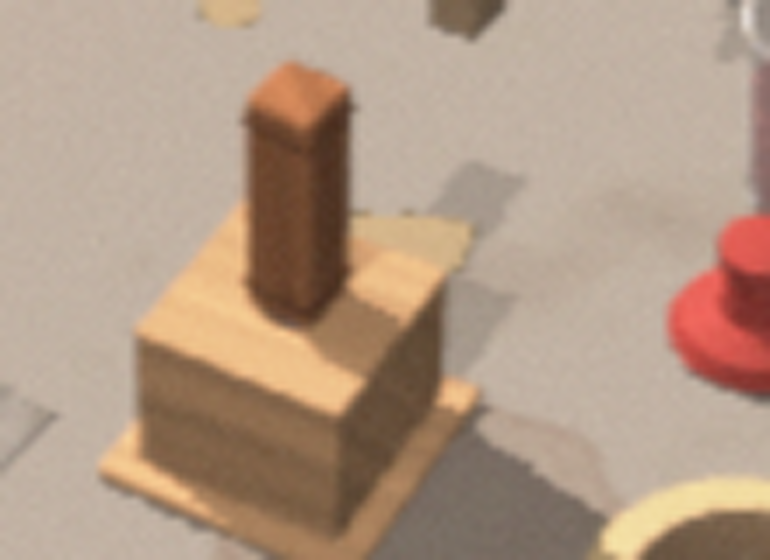

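View pics/t20f.png

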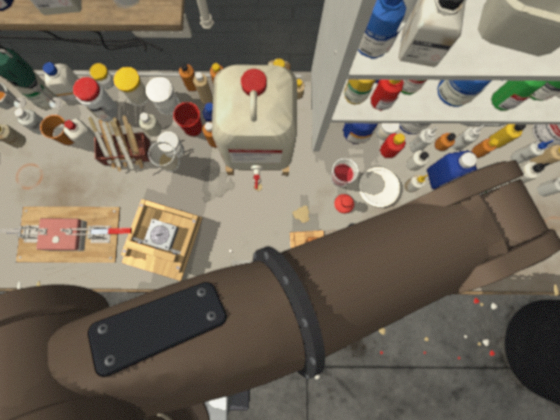

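Driver upright in the holder, and the casting and tape are unmoved. I'll take one closer look at the board against both studs with the wrist camera.

```bash
python3 -m inch '[[[0,0,-20,0,0],[0,0,-40,0,0],[0,0,-48,0,0],[0,0,-48,0,0],[0,0,-48,0,0],[0,0,-48,0,0],[0,-2,-48,0,0],[0,-4,-48,0,0],[0,-4,-48,0,0],[0,-4,-35,0,0],[0,0,-20,0,0],[0,0,-5,0,0]]]';python3 - <<'E'
from h import *
c=cam("wrist");st();cv2.imwrite("pics/w21.png",c[0])
a=cam("top");crop(a,280,180,120,90,6.5,"pics/t21.png")
E
```

```text
clock: 25.6
position: [0.4095, -0.0118, 0.2525]
ee_rot: [-3.129, -0.011, 0.032]
force: [-0.2, 0.1, 0.2]
width: 0.998
t 25.65 p [ 0.4094 -0.0121  0.2525] x [ 1.     0.007 -0.021] y [ 0.007 -1.    -0.012] z [-0.021  0.012 -1.   ] F [-0.1  0.4 -0.2] T [-0.02  0.14 -0.03] w 92.1 j [-0.99  0.04  0.97  2.05 -0.05  1.09 -1.56]
```

View pics/w21.png

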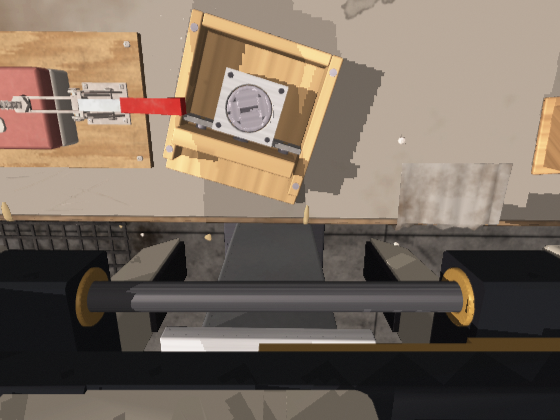

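View pics/t21.png

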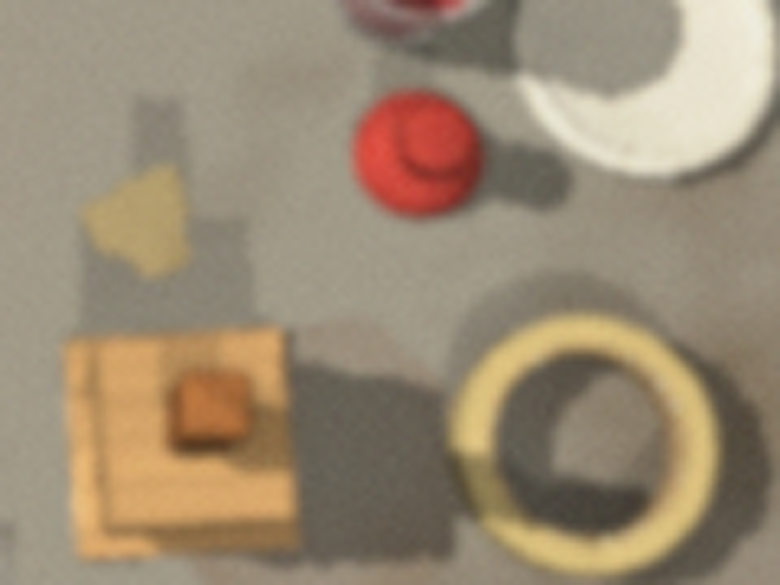

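```bash
python3 -c "
import cv2
i=cv2.imread('pics/w21.png')[60:200,160:350];cv2.imwrite('pics/w21c.png',cv2.resize(i,None,fx=4.2,fy=4.2,interpolation=cv2.INTER_CUBIC))"
```

```text
(no output)
```

View pics/w21c.png

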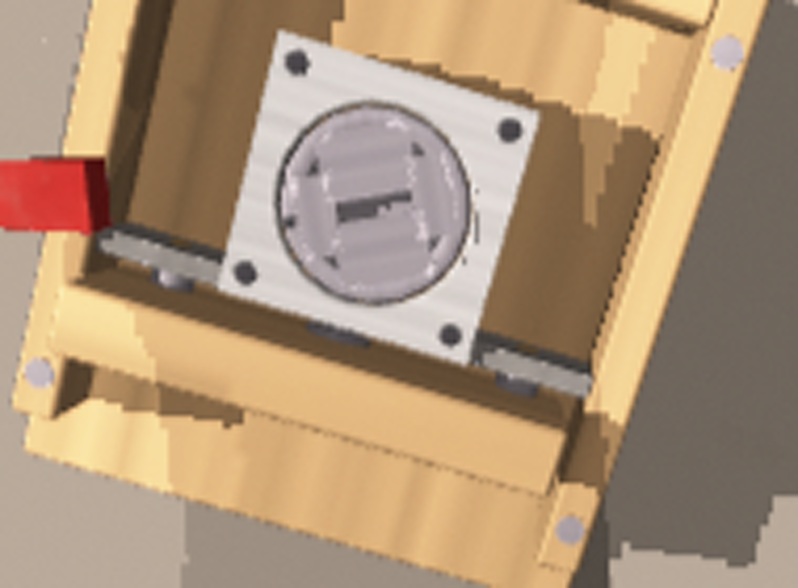

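Run:
```python
from h import *
c=cam("wrist"); s,M=st()
g=lambda x,y,z:onz(c,160+x/4.2-.4,60+y/4.2-.4,z)
def ang(p,q,z): d=g(*q,z)-g(*p,z); return np.degrees(np.arctan2(d[1],d[0])).round(1), np.linalg.norm(d).round(4)
print("slot",ang((337,212),(411,197),.0435)); print("block front edge",ang((218,290),(474,363),.0435)); print("block side",ang((218,290),(280,30),.0435))
print("dot-center",ang((372,202),(289,221),.0435))
print("board top inner",ang((68,288),(578,424),.066),"board top front",ang((55,352),(548,492),.066))
print("strip",ang((104,244),(590,388),.044))
for p in [(68,288),(578,424)]: print(g(*p,.066))
crop(c,210,80,80,60,10,"pics/w22.png")
```

```text
t 25.75 p [ 0.4101 -0.0155  0.2527] x [ 1.     0.002 -0.02 ] y [ 0.002 -1.    -0.01 ] z [-0.02  0.01 -1.  ] F [-0.5 -0.3 -0.3] T [-0.06  0.16 -0.03] w 92.2 j [-0.99  0.04  0.97  2.05 -0.05  1.09 -1.56]
slot (np.float64(-78.8), np.float64(0.0189))
block front edge (np.float64(-105.6), np.float64(0.0677))
block side (np.float64(-16.5), np.float64(0.0642))
dot-center (np.float64(102.6), np.float64(0.0214))
board top inner (np.float64(-104.7), np.float64(0.1267)) board top front (np.float64(-105.8), np.float64(0.1247))
strip (np.float64(-106.2), np.float64(0.1283))
[0.45956837 0.0869513  0.066     ]
[ 0.42742518 -0.03560767  0.066     ]
```

View pics/w22.png

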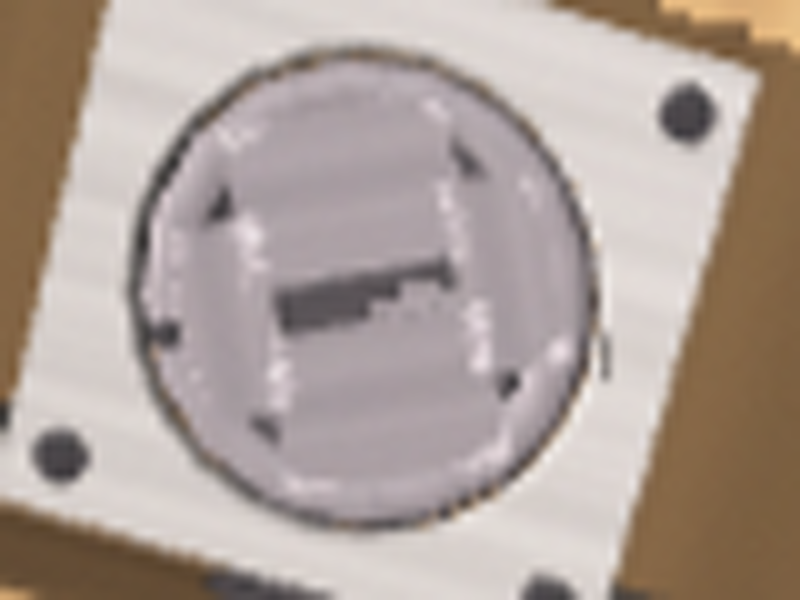

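```bash
python3 -m inch '[[[0,-4,-5,15,0],[0,-4,-5,25,0],[0,-3,-3,25,0],[0,0,0,12,0],[0,0,0,4,0]]]';python3 - <<'E'
from h import *
c=cam("wrist");st();cv2.imwrite("pics/w23.png",c[0]);crop(c,160,80,200,130,4,"pics/w23c.png")
print(proj(c,[.4595,.087,.066]))
E
```

```text
clock: 26.25
position: [0.3984, -0.0089, 0.1704]
ee_rot: [-3.132, 0.016, 0.025]
force: [0.2, -0.7, -0.1]
width: 0.997
t 26.3 p [ 0.3983 -0.0089  0.1704] x [ 1.    -0.01  -0.017] y [-0.01  -1.    -0.009] z [-0.017  0.01  -1.   ] F [-0.6  0.2 -1. ] T [-0.03  0.25 -0.03] w 92.1 j [-0.92  0.18  0.96  2.2  -0.2   0.87 -1.41]
[148.81588792 124.78747754]
```

View pics/w23c.png

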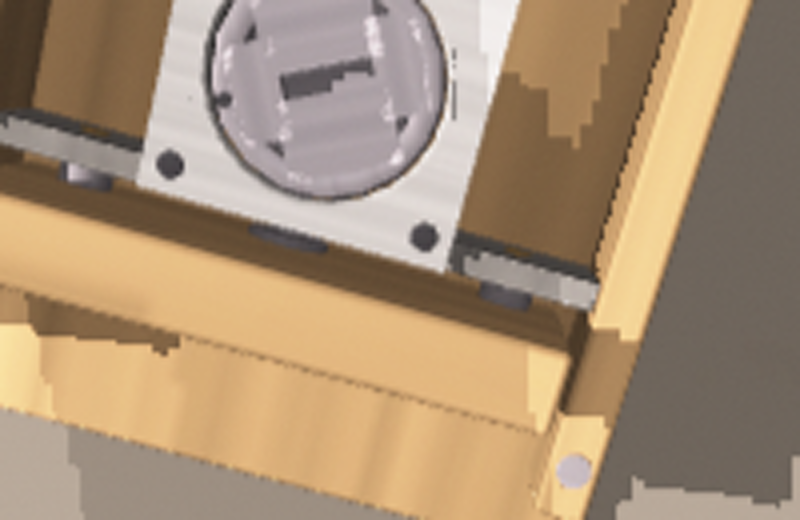

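Both studs run straight into the board's inner face, with no gap at either one, and the board is parallel to the front wall within about a degree. Handing in.

```bash
python3 -c "
from cell import workorder,arm
print(workorder.sign_off()); print(arm.observe()['clock'])"
```

```text
the job is handed in; nothing more can be done
None
the job is handed in; nothing more can be done
```

I took the driver from its holder, seated its blade in the cam slot and turned the disc clockwise until the board came up tight on the studs. I then stood the driver back in the holder, let go, and handed in at about 26 s. The sign-off gives no verdict.

**Tightness:** The twist on the driver rose from about 0.10 to 0.20 N m over the last 0.1 rad or so, and I stopped there. By your figures that is 7 to 16 N on the studs. I had no direct force reading, so this rests on the torque alone.

**Seating:** The downward push on the disc was about 3 N when the blade touched bottom, and no other force I read during the turn was above about 3 N.

**Final checks:**
- **Board:** Both studs meet the board's inner face with no visible gap. The board is parallel to the front wall within 1 to 2 degrees, though a sub-millimetre gap could not be seen.
- **Driver:** It stands upright in the hole. Its handle touched down with the gripper at 0.097 m, the same height at which I first gripped it.
- **Other things on the bench:** The cast knob and tape roll look unmoved. The cup is only partly in view in the last picture but does not look moved either.

**Disagreement:** After the blade was out, the disc measured about 1.08 rad from open, while the blade had been turned to 1.38 rad. I put most of this down to play in the slot (about 0.13 rad) and give in the grip (about 0.08 rad). Roughly 0.08 rad is left over, about what the angle reading could be off by, so a small spring-back is not ruled out.

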